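# Put the dried cutlery and the peeler away in the drawer insert

## Task

Put the clean cutlery and the peeler from the blue drying mat away in the wooden drawer insert: both forks into the bin that already holds a fork, both spoons into the bin that already holds a spoon, each lying down inside with its head the same way round as the one there, and the peeler flat in the peeler-shaped recess of the third bin, blade in the wide pocket. Lay things in rather than dropping them, and leave the fork and spoon that are already in their bins lying there properly.

Things in the scene. Friction and masses are not known exactly. Their poses are not given: they have to be found in the camera images.
- fork_a: Steel fork on the blue mat (right, 5 mm thick), to put away; 193 x 26 x 15 mm, 28-56 g. Origin: mid-length, underside; +x to the tines (tips x = 96 mm, handle end -96), z up. The space under its arched handle is solid to the fingers: at x = -15 mm it is a ridge 21 mm wide at the foot, 8 at the top, 12 high. Pinch it across there, tips just over the mat, 40 N; open only 12 mm to release.
- fork_b: Steel fork on the blue mat (right, 5 mm thick), to put away; 193 x 26 x 15 mm, 28-56 g. Origin: mid-length, underside; +x to the tines (tips x = 96 mm, handle end -96), z up. The space under its arched handle is solid to the fingers: at x = -15 mm it is a ridge 21 mm wide at the foot, 8 at the top, 12 high. Pinch it across there, tips just over the mat, 40 N; open only 12 mm to release.
- spoon_a: Steel spoon on the blue mat (right, 5 mm thick), to put away; 188 x 38 x 15 mm, 31-63 g. Origin: mid-length, underside; +x to the bowl (tip x = 94 mm, handle end -94), z up. The space under its arched handle is solid to the fingers: at x = -15 mm it is a ridge 26 mm wide low down, 8 at the top, 12 high. Pinch it across there, tips just over the mat, 40 N; open only 12 mm to release.
- spoon_b: Steel spoon on the blue mat (right, 5 mm thick), to put away; 188 x 38 x 15 mm, 31-63 g. Origin: mid-length, underside; +x to the bowl (tip x = 94 mm, handle end -94), z up. The space under its arched handle is solid to the fingers: at x = -15 mm it is a ridge 26 mm wide low down, 8 at the top, 12 high. Pinch it across there, tips just over the mat, 40 N; open only 12 mm to release.
- peeler: Y peeler lying flat on the blue mat, to put away; steel blade bow, black handle; 59 x 135 x 10 mm, 35-70 g. Origin: mid-length, underside; -y points to the blade, z up. Blade head y = -68 to -8 mm, 59 wide, 7 high; handle y = -14 to 68 mm, 18 wide, 10 thick: pinch across at y = 36 mm. The five things lie in a row about 80 mm apart, heads away from or towards the robot.
- fork_in: Loose fork already in the fork bin, same kind and axes as the others; it lies along the bin's right (-y) side, 47 mm from its middle line, tines to the bin's far end (+x). It stays there. Beyond the work stand other kitchen things: at the mat's far edge an egg cup (50 mm tall) and a glass (91 mm), behind the insert a mug (92 mm).
- spoon_in: Loose spoon already in the spoon bin, same kind and axes as the others; it lies along the bin's right (-y) side, 44 mm from its middle line, bowl to the bin's far end (+x). It stays there.
- fork_bin: Fork bin: one of 3 fixed bins in any order, 144 mm apart, in a wooden insert at left. Origin: inside face of the far end wall, mid-width, underside; +x to the far end (away from robot). Inside x 0 to -222, y -66 to 66 mm, floor 5 mm above origin, walls 5 thick, 45 high. Room for two more forks beside the one there, e.g. centred at x = -111, y = 36 and y = -4 mm.
- spoon_bin: Spoon bin: one of 3 fixed bins in any order, 144 mm apart, in a wooden insert at left. Origin: inside face of the far end wall, mid-width, underside; +x to the far end (away from robot). Inside x 0 to -222, y -66 to 66 mm, floor 5 mm above origin, walls 5 thick, 45 high. Room for two more spoons beside the one there, e.g. centred at x = -111, y = 36 and y = -4 mm.
- peeler_bin: Peeler bin: outside, origin, axes and floor as the fork bin. A cork block 22 mm high leaves a peeler-shaped recess down to the floor, centred on y = 0: blade pocket 80 mm wide (x 0 to -80), neck 34 wide (to -88), finger space 104 wide (to -138), handle-end slot 34 wide (to -168). The peeler fits only blade to +x; seated, its origin is near x = -77, y = 0. Nearer is a small empty tray.
Things that resemble listed ones, but are neither listed nor needed, are in the scene too. Leave any red look-alike of the spoon_b alone.

How it is judged:
By the outcome, as a careful person would: the job done as asked, in the order asked, and still so for the second after the job is handed in, with the robot touching nothing.
It also fails if it takes over 144 s, if anything falls off the work surface, if the arm or the gripper's body presses on something with over 40 N, if the wrist force passes 120 N, or if a joint passes its speed limit or range.

## Robot

A 6-joint arm with a two-finger parallel gripper is mounted at the origin on a cart in front of the work surface, level with it; the furniture and walls round the work are solid. World frame = base frame: x ahead of the robot, y to its left, z up, the work surface at z = 0. Lengths are in m, angles in rad, forces in N, time in s.
With the tool pointing down it reaches from about 0.35 to 0.975 m from the base axis. Payload 4.9 kg.
Tool frame: the origin (TCP) lies on the centre line of the jaws, within the pads' length; the fingertips stand manip.tip_reach ahead of it and the grasp point (between the pads) is the TCP (manip.tip_reach is the distance from the TCP to the fingertips, in m); z points along the fingers, y is the line along which they close (so a half turn about z gives the same grasp; the last joint's range is limited). The gripper opens to 85 mm and grips with 20 to 120 N. Pads are 22 mm wide; open, the fingers measure 114 mm over their backs; the gripper's body (76 mm by 85 mm) begins 54 mm behind the grasp point. The pads swing forward as they close: fully open they stand 13 mm farther back than shut.
Start: joints at [-1.244, 0.053, 1.613, -0, 1.476, -0.119], TCP at [0.269, -0.564, 0.217] pointing down, gripper open.
Joint ranges: [-3.01, 3.01], [-1.01, 2.22], [0.06, 2.58], [-1.02, 4.17], [0.09, 2.62], [-3.14, 3.14]. Speed limits (rad/s): [2.57, 2.57, 3.14, 3.14, 3.14, 3.14].

## Interface

Orientations are given as a unit quaternion [w, x, y, z].
In Python, from plant import manip gives the robot as it stands. The module is installed in compiled form; this text tells all that it offers.
- The arm moves only by the tool move_arm, never from a script. Its argument "rows" is a list of rows, each a list of 7 numbers: the shift along the tool's x, y, z in cm, then the turn, a rotation vector about the tool's x, y, z in degrees, then the opening, from -1 (shut) to 1 (fully open). In form: [[tx, ty, tz, ax, ay, az, jaw], ...]. A call has 1 to 20 rows; each row shifts and turns the commanded pose from where the row before left it, along the tool's axes as they then stand; what a row does not reach is not made up. A row lasts 1/12 s, in which the tool goes at most 41.7 mm and 7.16 degrees, less where a joint would pass 70% of its speed; a pose out of reach is approached as far as the arm can. A call is refused whole if a number of a shift passes 4.17 or a number of a turn 7.16, either way. A call with a gripper value outside its range is refused whole. The fingers move at their own pace and stop on an object; the grip force is fixed at half the most. Time passes only in rows, so rows that do not move let the fingers close. It gives the time, the measured TCP pose, the force, the opening and the grip force at its end, in the units of the state.
- manip.state(): the state, without advancing time (a new reading comes with each control period).
- manip.grab_frame(name): name is "scene" or "top" or "wrist"; returns a dict with "img" (420x560x3 uint8, blue, green, red), "mtx" (3x3 intrinsics, pixels), "R" (3x3) and "t" (3): a world point X has camera coordinates R X + t. Camera axes: x right, y down, z forward; pixel columns grow to the right and rows downward; lengths in m; the calibration is good to about 2 mm. The wrist camera is an equidistant fisheye: a pixel r from the principal point sees the ray r / f radians off the axis. A picture is of the moment at which its call begins. There is no depth.
- manip.job_done(): hands the job in; it is judged then, once.
The state is a dict: "time": time; "joint_pos": joint angles; "joint_vel": joint speeds; "joint_efforts": joint torques, N m; "tool_pos": TCP position; "tool_rot": TCP orientation; "contact_force": force on the tool from outside, world axes, zero at the start; "ft_torque": the same for the moment, N m; "gripper_width": opening from 0.0 (shut) to 1.0 (fully open); "grasp_force": force on a finger pad.
Only numpy, scipy, OpenCV 4.12 (cv2) and the standard library are available. Lean on these libraries where they do the work, as an engineer would, in place of code of your own. Each camera call takes 0.05 s, during which the arm holds its last target. There are 200 camera calls.

## Working session

There is one attempt and no reset: what is moved stays moved. The work goes in short steps, Python scripts to look and compute and a tool call to move; the robot and the scene stay as the last step left them, time stands still between calls to the robot, and variables do not carry over. Pictures are saved under pics/ and viewed, at most 14 in all, crops included, and the job is handed in when it is done.

Besides the shell and the picture viewer there is one more tool, called after "Emit:" as a command line: name --pt "numbers of a row" for each row, then --argument value for the rest. move_arm: Moves the arm, as the interface text tells. Its arguments: {"type":"object","properties":{"rows":{"type":"array","items":{"type":"array","items":{"type":"number"}}}},"required":["rows"]}

```bash
mkdir -p pics
python3 - <<'E'
from plant import manip
import cv2
print(manip.state(), manip.tip_reach)
for n in ("scene","top"):
    f=manip.grab_frame(n); cv2.imwrite(f"pics/{n}0.png",f["img"]); print(n,f["mtx"].tolist(),f["R"].tolist(),f["t"].tolist())
E
```

```text
{'time': 0.0, 'joint_pos': array([-1.24398514e+00,  5.33872172e-02,  1.61427907e+00,  1.37058603e-05,
        1.47598972e+00, -1.18997618e-01]), 'joint_vel': array([-0.00091847,  0.0014216 ,  0.00020221,  0.00044078,  0.0019702 ,
       -0.00084569]), 'joint_efforts': array([ 7.69976687e-04, -3.93688095e+01, -3.70170450e+01, -1.45359104e-04,
        7.05546045e-03,  1.25467321e-05]), 'tool_pos': array([ 0.26928969, -0.5632976 ,  0.21545314]), 'tool_rot': array([-1.02681794e-03,  9.75259134e-01,  2.21062338e-01, -1.00220516e-04]), 'contact_force': array([ 0.59136359, -0.36524554, -0.09112211]), 'ft_torque': array([-0.017565  ,  0.0065495 , -0.00922019]), 'grasp_force': 0.0, 'gripper_width': 0.9997667094817106} 0.019
scene [[379.99155887805813, 0.0, 282.07422144722096], [0.0, 379.99155887805813, 208.79318988700211], [0.0, 0.0, 1.0]] [[-0.8058819842816154, -0.5917680469756113, -0.019099894999616965], [-0.4019671819315097, 0.5705229223329803, -0.7161885085245899], [0.43471440286740715, -0.5694858854013035, -0.6976454789277482]] [0.3956890719782043, 0.34428977771265057, 1.1336877495980588]
top [[480.9873572994635, 0.0, 281.0665510970763], [0.0, 480.9873572994635, 204.9535348569264], [0.0, 0.0, 1.0]] [[0.0030960263522790674, -0.9998991072519604, -0.013863258547636278], [-0.9950712639495796, -0.0017064287281577286, -0.0991477067953764], [0.09911404684812444, 0.01410189411846278, -0.9949761516235752]] [-0.1057882370250964, 0.6015053219377874, 1.4509616295552235]
```

View pics/scene0.png

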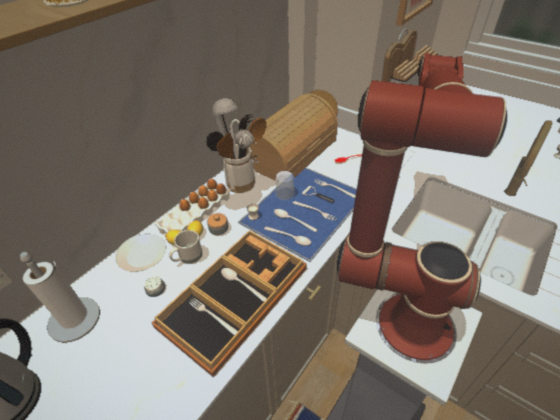

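View pics/top0.png

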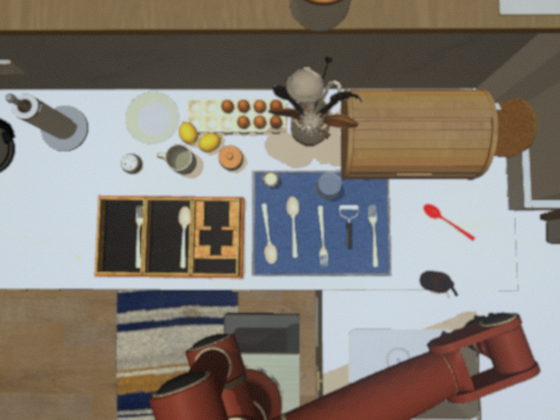

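Top view: mat items from left to right are spoon (268,235, bowl near), spoon (293,225, bowl far), fork (322,235, tines near), peeler (348,225, blade far) and fork (373,235, tines far). The red spoon at (447,220) is off the mat. The bins from left are fork (140,235), spoon (185,235) and peeler (217,240).

I'll write helpers, measure coarsely and check a close crop.

```bash
cat > h.py <<'E'
from plant import manip
import cv2, numpy as np
from scipy.spatial.transform import Rotation as Rn
def ray(f,uv,fish=False):
    K=f["mtx"]; a=np.array([(uv[0]-K[0,2])/K[0,0],(uv[1]-K[1,2])/K[1,1]])
    if fish:
        r=np.hypot(*a); d=np.array([*(a/max(r,1e-9)*np.sin(r)),np.cos(r)])
    else: d=np.array([*a,1.])
    R=np.array(f["R"]); d=R.T@d; return -R.T@np.array(f["t"]),d/np.linalg.norm(d)
def plane(f,uv,z,fish=False):
    o,d=ray(f,uv,fish); return o+d*(z-o[2])/d[2]
def tri(*rs):
    A=[];b=[]
    for o,d in rs: P=np.eye(3)-np.outer(d,d); A.append(P); b.append(P@o)
    X=np.linalg.lstsq(np.vstack(A),np.hstack(b),rcond=None)[0]
    return X,[float(np.linalg.norm((np.eye(3)-np.outer(d,d))@(X-o))) for o,d in rs]
def proj(f,X,fish=False):
    c=np.array(f["R"])@np.asarray(X,float)+np.array(f["t"]); K=f["mtx"]
    a=c[:2]/c[2]
    if fish: a=c[:2]/np.linalg.norm(c[:2])*np.arctan2(np.linalg.norm(c[:2]),c[2])
    return a*[K[0,0],K[1,1]]+K[:2,2]
def pose():
    s=manip.state(); q=s["tool_rot"]; R=Rn.from_quat([q[1],q[2],q[3],q[0]]).as_matrix()
    return s,np.array(s["tool_pos"]),R,np.degrees(np.arctan2(R[1,0],R[0,0]))
def go(x,y,z,phi):
    "total shift in tool axes (cm) before turning, and tool-z turn (deg) to a tool-down pose"
    s,p,R,ph=pose(); d=R.T@(np.array([x,y,z])-p)*100
    t=np.radians(phi); G=np.column_stack([[np.cos(t),np.sin(t),0],[np.sin(t),-np.cos(t),0],[0,0,-1]])
    print("shift",d.round(2),"turn",np.degrees(Rn.from_matrix(R.T@G).as_rotvec()).round(2),"t",round(s["time"],2),"pos",p.round(4),"phi",round(ph,2))
E
python3 - <<'E'
from h import *
f=manip.grab_frame("top"); 
for n,u in dict(spL=(268,228),spR=(293,226),fkL=(322,236),pe=(348,226),fkR=(373,235),binfork=(140,235),insTL=(98,197),insTR=(243,197),insBR=(243,277)).items(): print(n,plane(f,u,.01).round(3))
w=manip.grab_frame("wrist"); s,p,R,ph=pose()
o=-w["R"].T@w["t"]; print("cam in tool",(R.T@(o-p)).round(4),"axis",(R.T@w["R"].T).round(3),w["mtx"][0])
cv2.imwrite("pics/crop1.png",cv2.resize(f["img"][160:290,85:485],None,fx=2,fy=2,interpolation=cv2.INTER_CUBIC))
go(.5,-.09,.35,0)
E
```

```text
spL [ 0.532 -0.064  0.01 ]
spR [ 0.538 -0.141  0.01 ]
fkL [ 0.507 -0.231  0.01 ]
pe [ 0.539 -0.312  0.01 ]
fkR [ 0.511 -0.388  0.01 ]
binfork [0.509 0.334 0.01 ]
insTL [0.628 0.471 0.01 ]
insTR [0.628 0.015 0.01 ]
insBR [0.381 0.012 0.01 ]
cam in tool [ 0.0809  0.0002 -0.158 ] axis [[ 0.001 -0.948 -0.318]
 [ 1.     0.001  0.001]
 [-0.    -0.318  0.948]] [325.1922621    0.         279.08909631]
shift [ 41.23 -32.8  -13.36] turn [-7.000e-02  1.000e-02  2.554e+01] t 0.2 pos [ 0.2694 -0.5635  0.2159] phi 25.54
```

View pics/crop1.png

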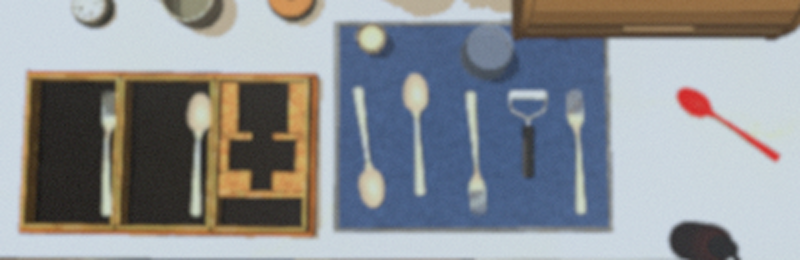

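The crop confirms the choice:
- Forks at crop (473,150, tines near) and (576,150, tines far).
- Spoons at (368,145, bowl near) and (416,135, bowl far).
- Peeler at (528,130, blade far).
- The only look-alike is the red spoon at (728,120), which I'll leave. The pieces already in the bins are at (108,150) and (198,150).

Next I'll move to wrist-camera viewpoints.

Emit:
move_arm --pt "0 0 0 0 0 6.38 1" --pt "0 0 0 0 0 6.38 1" --pt "0 0 0 0 0 6.39 0.3" --pt "0 0 0 0 0 6.39 0.3" --pt "2 -2.92 0 0 0 0 0.3" --pt "2 -2.92 0 0 0 0 0.3" --pt "2 -2.92 0 0 0 0 0.3" --pt "2 -2.92 0 0 0 0 0.3" --pt "2 -2.92 0 0 0 0 0.3" --pt "2 -2.92 0 0 0 0 0.3" --pt "2 -2.92 0 0 0 0 0.3" --pt "2 -2.92 0 0 0 0 0.3" --pt "2 -2.92 0 0 0 0 0.3" --pt "0 0 0 0 0 0 0.3" --pt "0 0 0 0 0 0 0.3"

```text
time: 1.45
tool_pos: [0.4501, -0.2997, 0.2166]
tool_rot: [0.0, 1.0, 0.002, -0.0]
contact_force: [-1.8, -0.6, 0.2]
gripper_width: 0.651
grasp_force: 0.0
```

```bash
cat > snap.py <<'E'
from h import *; import sys,pickle
n=sys.argv[1]; f=manip.grab_frame("wrist"); cv2.imwrite(f"pics/{n}.png",f["img"]); pickle.dump(f,open(n+".pkl","wb"))
s,p,R,ph=pose(); print(s["time"],p.round(4),ph.round(2),s["joint_pos"].round(2),s["gripper_width"])
E
python3 snap.py w1
```

```text
1.5 [ 0.4495 -0.3008  0.2166] 0.08 [-0.73 -0.15  1.81 -0.    1.48  0.84] 0.6487041027579641
```

Emit:
move_arm --pt "0 -3.6 0 0 0 0 0.3" --pt "0 -3.6 0 0 0 0 0.3" --pt "0 -3.6 0 0 0 0 0.3" --pt "0 -3.6 0 0 0 0 0.3" --pt "0 -3.6 0 0 0 0 0.3" --pt "0 0 0 0 0 0 0.3" --pt "0 0 0 0 0 0 0.3"

```text
time: 2.08
tool_pos: [0.4492, -0.1211, 0.2168]
tool_rot: [0.0, 1.0, 0.001, 0.0]
contact_force: [1.1, -0.7, -0.6]
gripper_width: 0.652
grasp_force: 0.0
```

```bash
python3 snap.py w2
```

```text
2.1333 [ 0.4493 -0.122   0.2168] -0.03 [-0.42 -0.35  1.97 -0.    1.52  1.15] 0.6519420988750514
```

Emit:
move_arm --pt "0 -4 0 0 0 0 0.3" --pt "0 -4 0 0 0 0 0.3" --pt "0 -4 0 0 0 0 0.3" --pt "0 -4 0 0 0 0 0.3" --pt "0 -4 0 0 0 0 0.3" --pt "0 -4 0 0 0 0 0.3" --pt "0 -4 0 0 0 0 0.3" --pt "0 -4 0 0 0 0 0.3" --pt "0 -4 0 0 0 0 0.3" --pt "0 0 0 0 0 0 0.3" --pt "0 0 0 0 0 0 0.3"

```text
time: 3.05
tool_pos: [0.4503, 0.239, 0.2164]
tool_rot: [0.0, 1.0, 0.0, -0.0]
contact_force: [-0.7, -1.0, 0.1]
gripper_width: 0.648
grasp_force: 0.0
```

```bash
python3 snap.py w3
```

```text
3.1 [0.4503 0.2379 0.2164] -0.05 [ 0.34 -0.23  1.88 -0.    1.49  1.91] 0.6488524445603617
```

View pics/w2.png

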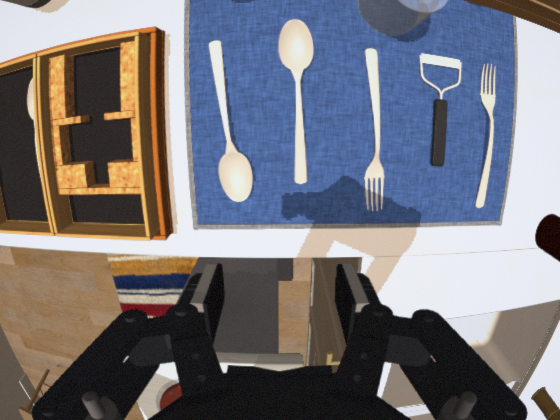

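View pics/w3.png

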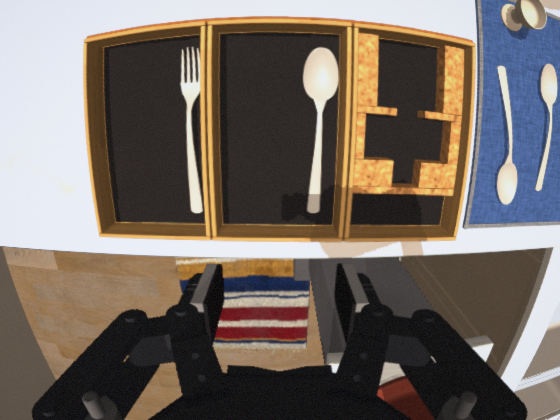

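w2 shows the five mat items clearly: spoons at (225,120) and (297,100), forks at (374,130) and (487,135), peeler at (440,110). w3 shows the bins: fork (155,130), spoon (280,130), peeler (410,130), with heads far in both. I'll take one more view of the bins for stereo on the way back.

Emit:
move_arm --pt "0 4 0 0 0 0 0.1" --pt "0 4 0 0 0 0 0.1" --pt "0 4 0 0 0 0 0.1" --pt "0 0 0 0 0 0 0.1" --pt "0 0 0 0 0 0 0.1"

```text
time: 3.52
tool_pos: [0.45, 0.1151, 0.2168]
tool_rot: [0.0, 1.0, -0.004, 0.0]
contact_force: [-0.5, 0.1, 0.1]
gripper_width: 0.552
grasp_force: 0.0
```

```bash
python3 snap.py w4
cat > meas.py <<'E'
from h import *; import pickle
F={k:pickle.load(open(k+".pkl","rb")) for k in("w1","w2","w3","w4")}
def blobs(f,m,amin=250):
    m=cv2.morphologyEx(m,cv2.MORPH_CLOSE,np.ones((3,3)))
    return [c for c in cv2.findContours(m,cv2.RETR_EXTERNAL,cv2.CHAIN_APPROX_NONE)[0] if cv2.contourArea(c)>amin]
def ends(c):
    p=c[:,0].astype(float); m=p.mean(0); v=np.linalg.svd(p-m,full_matrices=False)[2][0]; s=(p-m)@v
    e=[p[s>s.max()-1.5].mean(0),p[s<s.min()+1.5].mean(0)]; return sorted(e,key=lambda q:q[1])  # far first
def steel(f):
    h=cv2.cvtColor(f["img"],cv2.COLOR_BGR2HSV); g=f["img"].astype(int)
    return ((g[:,:,2]>105)&(g[:,:,2]-g[:,:,0]>-25)&(h[:,:,1]<110)).astype(np.uint8)*255
def things(n,region):
    f=F[n]; out=[]
    for c in blobs(f,steel(f)):
        e=ends(c); P=[plane(f,q,.012,True) for q in e]; L=np.linalg.norm(P[0]-P[1])
        if .04<L<.25: out.append((n,c,e,P,L))
    return out
if __name__=="__main__":
    for n in F:
        for _,c,e,P,L in things(n,0):
            x,y,w,h=cv2.boundingRect(c); 
            if P[0][0]<.75 and P[1][0]>.35: print(n,"L%.3f"%L,"far",P[0][:2].round(3),e[0].round(0),"near",P[1][:2].round(3),e[1].round(0),"A",cv2.contourArea(c))
E
python3 meas.py
```

```text
3.5667 [0.4499 0.1165 0.2168] -0.31 [ 0.09 -0.35  1.97  0.    1.52  1.67] 0.5483147118006143
w1 L0.185 far [ 0.606 -0.054] [80. 60.] near [ 0.422 -0.075] [104. 201.] A 1444.5
w1 L0.188 far [ 0.6   -0.226] [212.  47.] near [ 0.412 -0.24 ] [227. 209.] A 1682.0
w1 L0.189 far [ 0.605 -0.385] [356.  45.] near [ 0.416 -0.393] [356. 207.] A 1673.5
w1 L0.056 far [ 0.59  -0.286] [266.  54.] near [ 0.587 -0.342] [318.  58.] A 1652.0
w1 L0.186 far [ 0.629 -0.139] [140.  31.] near [ 0.443 -0.149] [154. 185.] A 1868.0
w2 L0.188 far [ 0.604 -0.383] [487.  64.] near [ 0.416 -0.391] [478. 207.] A 1064.0
w2 L0.060 far [ 0.6   -0.285] [420.  55.] near [ 0.572 -0.338] [458.  83.] A 1223.0
w2 L0.189 far [ 0.6   -0.224] [370.  48.] near [ 0.411 -0.236] [373. 209.] A 1559.5
w2 L0.187 far [ 0.607 -0.05 ] [214.  41.] near [ 0.422 -0.077] [240. 200.] A 2249.0
w2 L0.186 far [ 0.63  -0.139] [294.  20.] near [ 0.443 -0.146] [300. 183.] A 2356.5
w3 L0.188 far [ 0.607 -0.046] [500.  66.] near [ 0.422 -0.079] [506. 203.] A 1132.0
w3 L0.185 far [ 0.629 -0.142] [548.  64.] near [ 0.444 -0.142] [538. 190.] A 849.0
w3 L0.087 far [ 0.705 -0.087] [520.   4.] near [ 0.722 -0.173] [559.  10.] A 832.5
w3 L0.043 far [ 0.706 -0.071] [512.   0.] near [ 0.664 -0.075] [516.  30.] A 306.0
w4 L0.189 far [ 0.6   -0.219] [526.  75.] near [ 0.412 -0.237] [521. 208.] A 744.0
w4 L0.188 far [ 0.607 -0.046] [416.  48.] near [ 0.422 -0.078] [432. 201.] A 1733.5
w4 L0.187 far [ 0.63 -0.14] [482.  42.] near [ 0.443 -0.144] [476. 186.] A 1379.0
w4 L0.093 far [ 0.706 -0.205] [516.   0.] near [ 0.71  -0.298] [559.  15.] A 310.0
```

```bash
cat > m2.py <<'E'
from meas import *
T={n:things(n,0) for n in("w1","w2")}
def mid(n,c,xg):   # contour midpoint at world x=xg
    f=F[n]; m=np.zeros(f["img"].shape[:2],np.uint8); cv2.drawContours(m,[c],-1,255,-1)
    ys,xs=np.nonzero(m); P=np.array([plane(f,(a,b),.015,True) for a,b in zip(xs,ys)])
    k=abs(P[:,0]-xg)<.004; return np.array([xs[k].mean(),ys[k].mean()]),P[k][:,1].max()-P[k][:,1].min()
for nm,y,head in(("forkL",-.23,-1),("forkR",-.389,1),("spoonL",-.063,-1),("spoonR",-.143,1)):
    t=[next(b for b in T[n] if b[4]>.15 and abs((b[3][0]+b[3][1])[1]/2-y)<.025) for n in T]
    E=[tri(*[ray(F[n],b[2][i],True) for n,b in zip(T,t)]) for i in(0,1)]
    A,B=E[0][0],E[1][0]; u=(A-B)*head; c=(A+B)/2; g=c-u/np.linalg.norm(u)*.015
    G=[mid(n,b[1],g[0]) for n,b in zip(T,t)]
    X=tri(*[ray(F[n],q[0],True) for n,q in zip(T,G)])
    print(nm,"far",A.round(4),"near",B.round(4),"err",np.round(E[0][1]+E[1][1],4),"L",np.linalg.norm(u).round(3),"yaw",np.degrees(np.arctan2(u[1],u[0])).round(1),"grasp",X[0].round(4),"w",[q[1].round(4) for q in G])
# mat height: corners of blue mask in w1/w2 , peeler handle
for n in T:
    f=F[n]; h=cv2.cvtColor(f["img"],cv2.COLOR_BGR2HSV)
    b=((h[:,:,2]<60)).astype(np.uint8)*255
    for c in blobs(f,b,300):
        e=ends(c);P=[plane(f,q,.012,True) for q in e]
        if P[0][0]<.62 and P[1][0]>.42 and -.36<P[0][1]<-.27: print(n,"handle",e,P[0].round(3),P[1].round(3),[mid(n,c,x)[0].round(1).tolist()+plane(f,mid(n,c,x)[0],.013,True).round(4).tolist() for x in(.545,.53,.515,.5,.485)])
# insert black floor
for n in("w3","w4"):
    f=F[n]; b=(f["img"].max(2)<62).astype(np.uint8)*255; b[250:]=0
    b=cv2.morphologyEx(b,cv2.MORPH_OPEN,np.ones((5,5)))
    for c in blobs(f,b,1200):
        p=c[:,0]; s=p.sum(1); d=p[:,0]-p[:,1]
        print(n,cv2.contourArea(c),[(p[i].tolist(),plane(f,p[i],.005,True)[:2].round(4).tolist()) for i in(s.argmin(),d.argmax(),s.argmax(),d.argmin())])
E
python3 m2.py
```

```text
forkL far [ 0.6011 -0.2253  0.0072] near [ 0.4092 -0.2383  0.004 ] err [0.0003 0.0003 0.0004 0.0004] L 0.192 yaw -176.1 grasp [ 0.5203 -0.2308  0.0175] w [np.float64(0.008), np.float64(0.0087)]
forkR far [ 0.6049 -0.3862  0.0083] near [ 0.4139 -0.3948  0.0062] err [0.0004 0.0004 0.0001 0.0001] L 0.191 yaw 2.6 grasp [ 0.4945 -0.3908  0.0174] w [np.float64(0.0083), np.float64(0.0087)]
spoonL far [ 0.6083 -0.0488  0.0044] near [ 0.4231 -0.0769  0.0151] err [0.0002 0.0002 0.0001 0.0001] L 0.188 yaw -171.3 grasp [ 0.5307 -0.0607  0.0175] w [np.float64(0.0081), np.float64(0.0079)]
spoonR far [ 0.6295 -0.1388  0.0111] near [ 0.4415 -0.1467  0.0056] err [0.0003 0.0003 0.0003 0.0003] L 0.188 yaw 2.4 grasp [ 0.5206 -0.1435  0.0184] w [np.float64(0.009), np.float64(0.0077)]
w1 handle [array([291.5 ,  90.75]), array([291.5, 161.5])] [ 0.548 -0.314  0.012] [ 0.469 -0.315  0.012] [[291.9, 94.1, 0.5446, -0.3143, 0.013], [292.0, 107.0, 0.5303, -0.3145, 0.013], [292.4, 121.0, 0.5147, -0.3151, 0.013], [291.8, 134.0, 0.5002, -0.3146, 0.013], [291.0, 148.0, 0.4844, -0.3139, 0.013]]
w2 handle [array([439
[... 703 characters left out ...]
 [0.395, 0.4533])]
w3 18554.5 [([221, 34], [0.6166, 0.303]), ([338, 35], [0.6157, 0.1721]), ([331, 223], [0.3924, 0.1741]), ([224, 222], [0.3935, 0.3051])]
w4 3162.5 [([239, 194], [0.4292, 0.1617]), ([349, 194], [0.4285, 0.0304]), ([347, 223], [0.3914, 0.0307]), ([240, 223], [0.3926, 0.1621])]
w4 8871.0 [([30, 68], [0.6174, 0.455]), ([90, 54], [0.6154, 0.3481]), ([103, 221], [0.3953, 0.3516]), ([47, 221], [0.3948, 0.4562])]
w4 14706.5 [([119, 47], [0.617, 0.3053]), ([216, 36], [0.6153, 0.1837]), ([221, 223], [0.3927, 0.1857]), ([130, 222], [0.394, 0.3092])]
w4 9636.5 [([260, 34], [0.6151, 0.1341]), ([331, 36], [0.6136, 0.0548]), ([340, 155], [0.4755, 0.0433]), ([249, 154], [0.4768, 0.1483])]
```

```bash
cat > m3.py <<'E'
from meas import *
roi={"fork_in":{"w3":(178,38,206,218),"w4":(50,38,104,218)},"spoon_in":{"w3":(296,38,342,218),"w4":(170,38,222,218)}}
for nm,d in roi.items():
    es=[];
    for n,(a,b,c,e) in d.items():
        f=F[n]; m=np.zeros(f["img"].shape[:2],np.uint8); g=f["img"][b:e,a:c].astype(int)
        m[b:e,a:c]=((g.min(2)>110)&(g[:,:,2]-g[:,:,0]<75))*255
        k=blobs(f,m,100)
        if not k: print(nm,n,"none"); continue
        k=max(k,key=cv2.contourArea); E=ends(k); es.append((n,E)); print(nm,n,np.round(E,0).tolist(),[plane(f,q,.012,True)[:2].round(4).tolist() for q in E])
    if len(es)==2: print([tri(*[ray(F[n],E[i],True) for n,E in es]) for i in(0,1)])
# rim: orange/tan top corners in w3 (outer corners of the insert)
for n in("w3","w4"):
    f=F[n]; h=cv2.cvtColor(f["img"],cv2.COLOR_BGR2HSV); m=((h[:,:,0]>8)&(h[:,:,0]<25)&(h[:,:,1]>110)&(h[:,:,2]>90)).astype(np.uint8)*255; m[246:]=0
    c=max(blobs(f,m,1000),key=lambda c:cv2.boundingRect(c)[2]*cv2.boundingRect(c)[3]); p=c[:,0]; s=p.sum(1); d=p[:,0]-p[:,1]
    print(n,[(p[i].tolist(),plane(f,p[i],.045,True)[:2].round(4).tolist()) for i in(s.argmin(),d.argmax(),s.argmax(),d.argmin())])
go(.4945,-.3908,.10,2.6)
E
python3 m3.py
```

```text
fork_in w3 [[191.0, 48.0], [196.0, 212.0]] [[0.6014, 0.3362], [0.409, 0.337]]
fork_in w4 [[90.0, 64.0], [103.0, 211.0]] [[0.6013, 0.3433], [0.4113, 0.3449]]
[(array([0.59759636, 0.33102524, 0.03136876]), [6.836064055336736e-05, 6.836064055372972e-05]), (array([0.41771079, 0.33070581, 0.03462826]), [0.000994537012035005, 0.0009945370120349826])]
spoon_in w3 [[321.0, 48.0], [313.0, 212.0]] [[0.5984, 0.1923], [0.4094, 0.1977]]
spoon_in w4 [[204.0, 50.0], [208.0, 213.0]] [[0.5979, 0.196], [0.4087, 0.1994]]
[(array([0.59617236, 0.19364907, 0.02249366]), [0.0002487052395129403, 0.0002487052395132234]), (array([0.4106946 , 0.19822952, 0.01701579]), [0.00032793404842414435, 0.00032793404842395354])]
w3 [([88, 36], [0.6263, 0.4507]), ([474, 44], [0.6187, 0.0199]), ([454, 239], [0.3852, 0.0228]), ([99, 234], [0.3913, 0.4585])]
w4 [([10, 63], [0.6232, 0.457]), ([372, 24], [0.6211, 0.0182]), ([362, 240], [0.3857, 0.0207]), ([30, 234], [0.3901, 0.4597])]
shift [ 4.73 50.7  11.67] turn [-0.01 -0.02 -2.91] t 3.57 pos [0.4499 0.1165 0.2168] phi -0.31
```

Emit:
move_arm --pt "0.36 3.9 0.7 0 0 0 0.1" --pt "0.36 3.9 0.7 0 0 0 0.1" --pt "0.36 3.9 0.7 0 0 0 0.1" --pt "0.36 3.9 0.7 0 0 0 0.1" --pt "0.36 3.9 0.7 0 0 0 0.1" --pt "0.36 3.9 0.7 0 0 0 0.1" --pt "0.36 3.9 0.7 0 0 0 0.1" --pt "0.36 3.9 0.7 0 0 0 0.1" --pt "0.36 3.9 0.7 0 0 0 0.1" --pt "0.36 3.9 0.7 0 0 0 0.1" --pt "0.36 3.9 0.7 0 0 0 0.1" --pt "0.36 3.9 0.7 0 0 0 0.1" --pt "0.36 3.9 0.7 0 0 -2.9 0.1" --pt "0 0 2.5 0 0 0 0.1" --pt "0 0 0 0 0 0 0.1" --pt "0 0 0 0 0 0 0.1" --pt "0 0 0 0 0 0 0.1"

```text
time: 4.98
tool_pos: [0.4966, -0.3873, 0.101]
tool_rot: [-0.0, 1.0, 0.026, -0.0]
contact_force: [0.3, 0.5, -0.1]
gripper_width: 0.553
grasp_force: 0.0
```

```bash
python3 -c "
from h import *
go(.4945,-.3908,.0265,2.6)"
```

```text
shift [-0.23  0.35  7.45] turn [-0.03  0.01  0.36] t 4.98 pos [ 0.4966 -0.3873  0.101 ] phi 2.96
```

Emit:
move_arm --pt "-0.23 0.35 2.5 0 0 0.3 0.1" --pt "0 0 2.5 0 0 0 0.1" --pt "0 0 1.2 0 0 0 0.1" --pt "0 0 0.8 0 0 0 0.1" --pt "0 0 0.45 0 0 0 0.1" --pt "0 0 0 0 0 0 0.1" --pt "0 0 0 0 0 0 0.1"

```text
time: 5.57
tool_pos: [0.4949, -0.3921, 0.0275]
tool_rot: [0.001, 1.0, 0.023, 0.001]
contact_force: [0.9, 0.2, 0.1]
gripper_width: 0.549
grasp_force: 0.0
```

```bash
python3 -c "
from h import *
go(.4945,-.3908,.0255,2.6); print(manip.state()['contact_force'])"; python3 snap.py w5
```

```text
shift [-0.04 -0.13  0.2 ] turn [ 0.08 -0.07  0.03] t 5.57 pos [ 0.4949 -0.3921  0.0275] phi 2.63
[0.92491248 0.17007036 0.06767656]
5.6167 [ 0.4951 -0.3923  0.0278] 2.62 [-0.79  0.25  1.73  0.    1.16  0.74] 0.5473366706448198
```

View pics/w5.png

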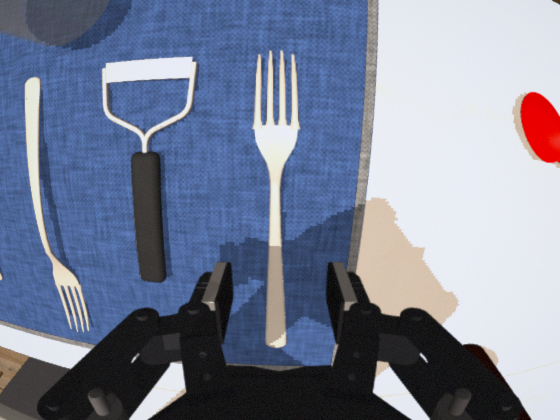

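The jaws straddle the fork's handle at about (277,300). I'll close and lift.

Emit:
move_arm --pt "0 -0.1 0.15 0 0 0 0.1" --pt "0 0 0 0 0 0 -1" --pt "0 0 0 0 0 0 -1" --pt "0 0 0 0 0 0 -1" --pt "0 0 0 0 0 0 -1" --pt "0 0 0 0 0 0 -1" --pt "0 0 0 0 0 0 -1"

```text
time: 6.2
tool_pos: [0.4941, -0.3907, 0.0247]
tool_rot: [0.0, 1.0, 0.023, 0.0]
contact_force: [0.1, -0.1, -0.1]
gripper_width: 0.002
grasp_force: 0.0
```

Emit:
move_arm --pt "0 0 -0.5 0 0 0 -1" --pt "0 0 -1 0 0 0 -1" --pt "0 0 -2 0 0 0 -1" --pt "0 0 -3 0 0 0 -1" --pt "0 0 -3 0 0 0 -1" --pt "0 0 0 0 0 0 -1" --pt "0 0 0 0 0 0 -1"

```text
time: 6.78
tool_pos: [0.4958, -0.3924, 0.1242]
tool_rot: [0.003, 1.0, 0.023, 0.002]
contact_force: [-0.4, 0.5, -0.7]
gripper_width: 0.001
grasp_force: 0.0
```

```bash
python3 snap.py w6; python3 -c "
from h import *
go(.490,.379,.13,-.5)"
```

```text
6.8333 [ 0.4947 -0.3913  0.1216] 2.6 [-0.79  0.14  1.68  0.    1.32  0.74] 0.003843305960491076
shift [  3.03 -76.97  -1.  ] turn [ 0.12 -0.12  3.1 ] t 6.83 pos [ 0.4947 -0.3913  0.1216] phi 2.6
```

View pics/w6.png

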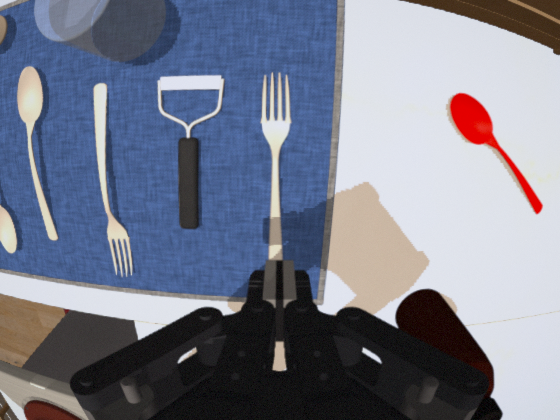

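The jaws shut completely and the fork at (277,120) hasn't moved, so they closed above its ridge. I'll check where the fingertips really are by projecting points on the tool axis.

Run:
```python
from h import *; import pickle
for n in("w6","w5"):
    f=pickle.load(open(n+".pkl","rb")); p=dict(w6=np.array([.4947,-.3913,.1216]),w5=np.array([.4950,-.3922,.0277]))[n]
    R=np.array([[1,.045,0],[.045,-1,0],[0,0,-1]])
    for z in(-.04,-.02,0,.01,.019,.03): print(n,z,proj(f,p+R@[.011,0,z],True).round(0),proj(f,p+R@[-.011,0,z],True).round(0))
    cv2.imwrite(f"pics/{n}c.png",cv2.resize(f["img"][220:380,200:360],None,fx=3.5,fy=3.5))
a=cv2.imread("pics/w5c.png");b=cv2.imread("pics/w6c.png"); cv2.imwrite("pics/tips.png",cv2.resize(np.hstack([a,b]),(800,400)))
```

```text
w6 -0.04 [275. 279.] [275. 320.]
w6 -0.02 [275. 258.] [276. 296.]
w6 0 [276. 242.] [276. 277.]
w6 0.01 [276. 235.] [276. 269.]
w6 0.019 [276. 229.] [276. 262.]
w6 0.03 [276. 222.] [276. 254.]
w5 -0.04 [278. 280.] [278. 322.]
w5 -0.02 [278. 259.] [278. 297.]
w5 0 [278. 242.] [278. 278.]
w5 0.01 [278. 235.] [278. 269.]
w5 0.019 [278. 229.] [278. 262.]
w5 0.03 [278. 222.] [278. 254.]
```

View pics/tips.png

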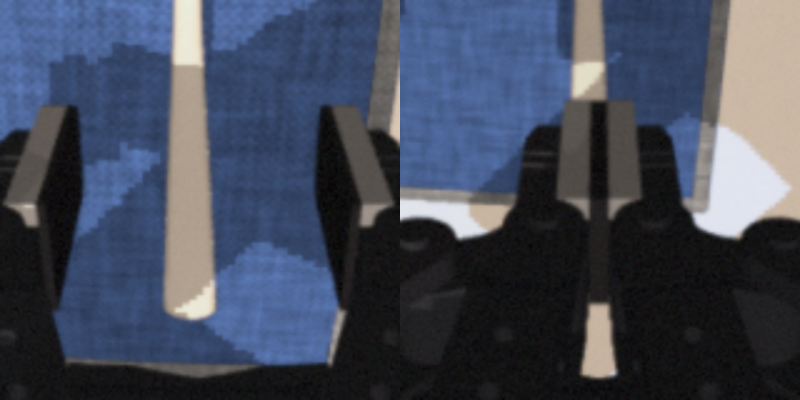

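Run:
```python
from h import *; import pickle
p=dict(w6=[.4947,-.3913,.1216],w5=[.4950,-.3922,.0277],w2=[.4493,-.122,.2168],w1=[.4495,-.3008,.2166])
for n,uvs in dict(w5=[(277,346),(276,52)],w6=[(277,72)]).items():
    f=pickle.load(open(n+".pkl","rb"))
    for u in uvs: print(n,u,plane(f,u,.008,True).round(4))
for n in p:
    f=pickle.load(open(n+".pkl","rb")); print(n,(-f["R"].T@f["t"]).round(4),(-f["R"].T@f["t"]-p[n]).round(4),f["R"].T[:,2].round(3),f["mtx"][1])
```

```text
w5 (277, 346) [ 0.4147 -0.3951  0.008 ]
w5 (276, 52) [ 0.6057 -0.386   0.008 ]
w6 (277, 72) [ 0.6063 -0.387   0.008 ]
w6 [ 0.576  -0.3885  0.2827] [0.0813 0.0028 0.1611] [-0.313 -0.02  -0.95 ] [  0.        325.1922621 211.4668042]
w5 [ 0.5757 -0.3887  0.1857] [0.0807 0.0035 0.158 ] [-0.317 -0.017 -0.948] [  0.        325.1922621 211.4668042]
w2 [ 0.5302 -0.1215  0.375 ] [0.0809 0.0005 0.1582] [-0.318 -0.002 -0.948] [  0.        325.1922621 211.4668042]
w1 [ 0.5312 -0.3     0.3747] [0.0817 0.0008 0.1581] [-0.318 -0.002 -0.948] [  0.        325.1922621 211.4668042]
```

Run:
```python
from h import *
s,p,R,ph=pose(); print(p,ph)
f=manip.grab_frame("scene"); im=f["img"].copy()
big=cv2.resize(im[120:270,270:420],None,fx=4,fy=4,interpolation=cv2.INTER_CUBIC)
for z,c in((.019,(0,0,255)),(0,(0,255,255)),(-.024,(0,255,0)),(-.054,(255,0,255))):
    u=(proj(f,p+R@[0,0,z])-[270,120]+.5)*4; cv2.circle(big,tuple(int(v) for v in u),4,c,1); print(z,u)
cv2.imwrite("pics/sc1.png",big)
```

```text
[ 0.49471535 -0.39130451  0.1216294 ] 2.6015942894286397
0.019 [279.90821144 203.80306667]
0 [281.59903206 188.55910031]
-0.024 [283.7785225  168.90942338]
-0.054 [286.57393037 143.70680696]
```

View pics/sc1.png

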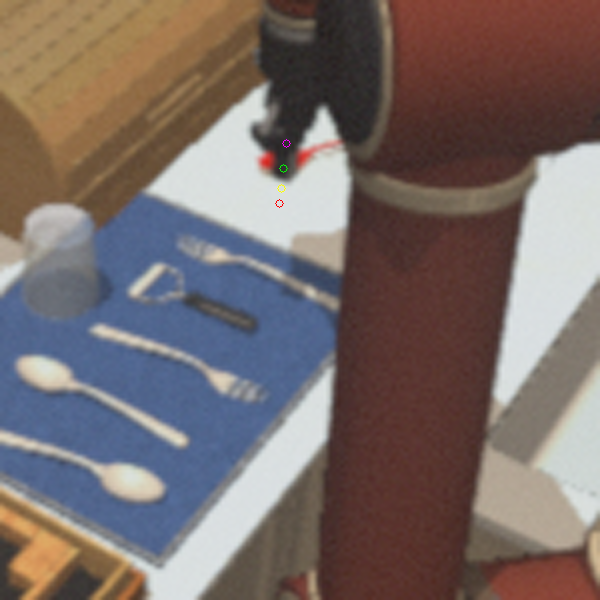

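The scene crop shows the real fingertip at about (285,180). That matches tool z of about -0.015 to -0.02, not +0.019, so the tips are about 35–40 mm shorter than nominal. I'll go lower in small steps and find the mat by contact force.

Emit:
move_arm --pt "0 0 3 0 0 0 0.1" --pt "0 0 3 0 0 0 0.1" --pt "0 0 2.5 0 0 0 0.1" --pt "0 0 2 0 0 0 0.1" --pt "0 0 1 0 0 0 0.1" --pt "0 0 0.4 0 0 0 0.1" --pt "0 0 0 0 0 0 0.1" --pt "0 0 0 0 0 0 0.1"

```text
time: 7.55
tool_pos: [0.4946, -0.3912, 0.0015]
tool_rot: [0.0, 1.0, 0.023, 0.0]
contact_force: [0.6, -0.6, 0.4]
gripper_width: 0.55
grasp_force: 0.0
```

Emit:
move_arm --pt "0 0 0.2 0 0 0 0.1" --pt "0 0 0.2 0 0 0 0.1" --pt "0 0 0.2 0 0 0 0.1" --pt "0 0 0 0 0 0 0.1"

```text
time: 7.88
tool_pos: [0.4942, -0.3908, -0.0051]
tool_rot: [0.0, 1.0, 0.023, 0.0]
contact_force: [-0.0, -0.1, 0.8]
gripper_width: 0.55
grasp_force: 0.0
```

Emit:
move_arm --pt "0 0 0.2 0 0 0 0.1" --pt "0 0 0.2 0 0 0 0.1" --pt "0 0 0 0 0 0 0.1"

```text
time: 8.13
tool_pos: [0.4938, -0.3904, -0.0098]
tool_rot: [-0.0, 1.0, 0.023, -0.0]
contact_force: [-0.6, 0.5, 0.3]
gripper_width: 0.547
grasp_force: 0.0
```

```bash
python3 snap.py w7; python3 -c "
from h import *
f=cv2.imread('pics/w7.png'); cv2.imwrite('pics/w7c.png',cv2.resize(f[200:360,190:370],None,fx=3.5,fy=3.5))
go(.4945,-.3908,-.011,2.6)"
```

```text
8.1833 [ 0.4939 -0.3905 -0.0097] 2.6 [-0.79  0.3   1.74 -0.    1.1   0.74] 0.5525760962318035
shift [0.06 0.03 0.13] turn [-0.03  0.03  0.  ] t 8.18 pos [ 0.4939 -0.3905 -0.0097] phi 2.6
```

View pics/w7c.png

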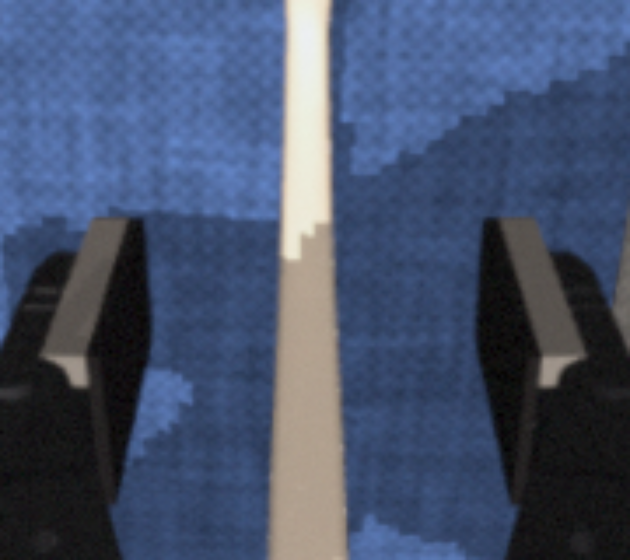

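Pads straddle the handle at crop (310,350) with no contact yet. I'll continue down in 2 mm steps.

Emit:
move_arm --pt "0 0 0.2 0 0 0 0.1" --pt "0 0 0 0 0 0 0.1"

```text
time: 8.35
tool_pos: [0.4939, -0.3906, -0.0116]
tool_rot: [-0.0, 1.0, 0.023, -0.0]
contact_force: [0.6, 0.8, -0.1]
gripper_width: 0.545
grasp_force: 0.0
```

Emit:
move_arm --pt "0 0 0.15 0 0 0 0.1" --pt "0 0 0 0 0 0 0.1"

```text
time: 8.52
tool_pos: [0.4942, -0.3908, -0.0121]
tool_rot: [-0.0, 1.0, 0.023, -0.0]
contact_force: [-2.1, 1.3, 3.8]
gripper_width: 0.548
grasp_force: 2.1
```

Emit:
move_arm --pt "0 0 0.15 0 0 0 0.1" --pt "0 0 0 0 0 0 0.1"

```text
time: 8.68
tool_pos: [0.4942, -0.3908, -0.0121]
tool_rot: [-0.0, 1.0, 0.023, -0.0]
contact_force: [-4.9, 4.5, 11.9]
gripper_width: 0.547
grasp_force: 6.3
```

Contact came at TCP z = -0.0121. I'll raise about 3 mm above contact, then close.

Emit:
move_arm --pt "0 0 -0.57 0 0 0 0.1" --pt "0 0 0 0 0 0 -0.2" --pt "0 0 0 0 0 0 -0.5" --pt "0 0 0 0 0 0 -1" --pt "0 0 0 0 0 0 -1" --pt "0 0 0 0 0 0 -1" --pt "0 0 0 0 0 0 -1"

```text
time: 9.27
tool_pos: [0.4944, -0.3911, -0.0082]
tool_rot: [0.0, 1.0, 0.023, 0.0]
contact_force: [-1.7, 0.6, 5.0]
gripper_width: 0.195
grasp_force: 58.7
```

Emit:
move_arm --pt "0 0 -0.5 0 0 0 -1" --pt "0 0 -1 0 0 0 -1" --pt "0 0 -2 0 0 0 -1" --pt "0 0 -3 0 0 0 -1" --pt "0 0 -3 0 0 0 -1" --pt "0 0 -1 0 0 0 -1" --pt "0 0 0 0 0 0 -1"

```text
time: 9.85
tool_pos: [0.496, -0.3925, 0.1008]
tool_rot: [0.003, 1.0, 0.023, 0.003]
contact_force: [0.4, -0.5, 0.3]
gripper_width: 0.19
grasp_force: 58.6
```

```bash
python3 snap.py w8; python3 -c "
from h import *
f=cv2.imread('pics/w8.png')
go(.490,.379,.12,-.5)"
```

```text
9.9 [ 0.4948 -0.3913  0.0979] 2.6 [-0.79  0.16  1.7   0.    1.28  0.74] 0.19818540466192586
shift [  3.02 -76.97  -2.38] turn [ 0.12 -0.12  3.1 ] t 9.9 pos [ 0.4948 -0.3913  0.0979] phi 2.6
```

Emit:
move_arm --pt "0.16 -2 0 0 0 0 -1" --pt "0.16 -4.1 0 0 0 0 -1" --pt "0.16 -4.1 0 0 0 0 -1" --pt "0.16 -4.1 0 0 0 0 -1" --pt "0.16 -4.1 0 0 0 0 -1" --pt "0.16 -4.1 0 0 0 0 -1" --pt "0.16 -4.1 0 0 0 0 -1" --pt "0.16 -4.1 0 0 0 0 -1" --pt "0.16 -4.1 0 0 0 0 -1" --pt "0.16 -4.1 0 0 0 0 -1" --pt "0.16 -4.1 0 0 0 0 -1" --pt "0.16 -4.1 0 0 0 0 -1" --pt "0.16 -4.1 0 0 0 0 -1" --pt "0.16 -4.1 0 0 0 0 -1" --pt "0.16 -4.1 0 0 0 0 -1" --pt "0.16 -4.1 0 0 0 0 -1" --pt "0.16 -4.1 0 0 0 0 -1" --pt "0.16 -4.1 0 0 0 0 -1" --pt "0.16 -4.1 0 0 0 0 -1" --pt "0 -1 0 0 0 3.1 -1"

```text
time: 11.57
tool_pos: [0.4872, 0.382, 0.0933]
tool_rot: [0.0, 1.0, -0.003, -0.002]
contact_force: [0.1, -0.3, -0.5]
gripper_width: 0.195
grasp_force: 58.8
```

Emit:
move_arm --pt "0 0 0 0 0 0 -1" --pt "0 0 0 0 0 0 -1" --pt "0 0 0 0 0 0 -1"

```text
time: 11.82
tool_pos: [0.4886, 0.3764, 0.0943]
tool_rot: [0.001, 1.0, -0.004, -0.001]
contact_force: [0.9, -0.0, 0.1]
gripper_width: 0.197
grasp_force: 58.8
```

```bash
python3 snap.py w9; python3 -c "
from h import *
go(.490,.379,-.007,-.5)"
```

```text
11.8667 [0.489  0.3762 0.0949] -0.53 [ 0.54  0.14  1.73 -0.    1.27  2.12] 0.19514757554443218
shift [ 0.12 -0.29 10.19] turn [ 0.09  0.12 -0.03] t 11.87 pos [0.489  0.3762 0.0949] phi -0.53
```

View pics/w9.png

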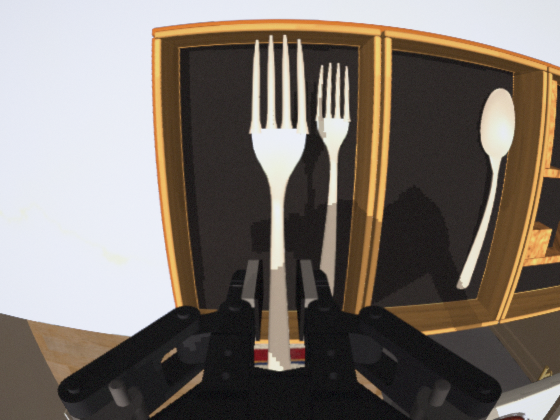

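w9 shows the held fork at (278,150), level, tines far, inside the fork bin. fork_in is at (335,150) and the left floor edge at about (182,60)–(198,300). Quick check of the bin's lateral position from this view.

Run:
```python
from h import *; import pickle
f=pickle.load(open("w9.pkl","rb"))
g=f["img"]; h=cv2.cvtColor(g,cv2.COLOR_BGR2HSV)
for r in(80,150,220):
    b=np.nonzero(g[r,:260].max(1)<60)[0]; b=b[b>150]; x=b.min(); print("left floor",r,x,plane(f,(x-.5,r),.005,True)[:2].round(4))
    o=np.nonzero((h[r,:,1]>110)&(h[r,:,2]>80)&(h[r,:,0]<30))[0]; o=o[(o>340)&(o<400)]; print(" divider",o.min(),o.max(),plane(f,(o.min(),r),.045,True)[:2].round(4),plane(f,(o.max(),r),.045,True)[:2].round(4))
for u in((335,65),(335,145),(330,250)): print("fork_in",plane(f,u,.015,True)[:2].round(4))
for u in((279,135),(278,200),(277,40)): print("held",plane(f,u,.12,True)[:2].round(4))
```

```text
left floor 80 180 [0.593  0.4506]
 divider 358 391 [0.5875 0.3246] [0.5891 0.3022]
left floor 150 183 [0.5379 0.4506]
 divider 355 388 [0.5418 0.3256] [0.5424 0.3027]
left floor 220 188 [0.4795 0.4515]
 divider 351 382 [0.4933 0.3257] [0.493 0.303]
fork_in [0.6004 0.3343]
fork_in [0.5411 0.3337]
fork_in [0.4563 0.3341]
held [0.558  0.3751]
held [0.5305 0.3758]
held [0.597  0.3756]
```

Emit:
move_arm --pt "0.1 -0.29 2 0 0 0 -1" --pt "0 0 3 0 0 0 -1" --pt "0 0 2.5 0 0 0 -1" --pt "0 0 1.2 0 0 0 -1" --pt "0 0 0.7 0 0 0 -1" --pt "0 0 0.3 0 0 0 -1" --pt "0 0 0.2 0 0 0 -1" --pt "0 0 0 0 0 0 -1" --pt "0 0 0 0 0 0 -1"

```text
time: 12.62
tool_pos: [0.492, 0.3815, -0.0009]
tool_rot: [-0.001, 1.0, -0.004, 0.002]
contact_force: [-0.3, -0.3, -0.5]
gripper_width: 0.193
grasp_force: 58.8
```

```bash
python3 -c "
from h import *
go(.490,.379,-.007,-.5)"
```

```text
shift [-0.2   0.25  0.61] turn [-0.11 -0.18 -0.  ] t 12.62 pos [ 0.492   0.3815 -0.0009] phi -0.5
```

Emit:
move_arm --pt "0 0.1 0.3 0 0 0 -1" --pt "0 0 0 0 0 0 -1" --pt "0 0 0 0 0 0 -1" --pt "0 0 0 0 0 0 -1"

```text
time: 12.95
tool_pos: [0.4922, 0.3816, -0.0013]
tool_rot: [-0.002, 1.0, -0.004, 0.001]
contact_force: [-6.4, -1.3, 15.0]
gripper_width: 0.195
grasp_force: 62.0
```

Emit:
move_arm --pt "0 0 0 0 0 0 -1" --pt "0 0 0 0 0 0 -1"

```text
time: 13.12
tool_pos: [0.4922, 0.3816, -0.0013]
tool_rot: [-0.002, 1.0, -0.004, 0.001]
contact_force: [-5.1, -1.8, 14.2]
gripper_width: 0.198
grasp_force: 61.9
```

Contact came at TCP z = -0.001, about 7 mm above the nominal floor, which agrees with the higher stereo heights in the bins. I'll ease the press and release.

Emit:
move_arm --pt "0 0 -0.25 0 0 0 -1" --pt "0 0 0 0 0 0 -1"

```text
time: 13.28
tool_pos: [0.492, 0.3807, -0.0012]
tool_rot: [-0.001, 1.0, -0.004, 0.002]
contact_force: [-0.4, 0.2, 9.2]
gripper_width: 0.194
grasp_force: 60.0
```

Emit:
move_arm --pt "0 0 0 0 0 0 -0.38" --pt "0 0 0 0 0 0 -0.38" --pt "0 0 0 0 0 0 -0.38" --pt "0 0 -0.3 0 0 0 -0.38" --pt "0 0 -0.7 0 0 0 -0.38" --pt "0 0 -2 0 0 0 -0.38" --pt "0 0 -3 0 0 0 -0.38" --pt "0 0 -4 0 0 0 -0.3" --pt "0 0 -2 0 0 0 -0.1" --pt "0 0 0 0 0 0 0.1" --pt "0 0 0 0 0 0 0.1"

```text
time: 14.2
tool_pos: [0.4916, 0.3803, 0.1191]
tool_rot: [-0.001, 1.0, -0.004, 0.002]
contact_force: [0.3, -0.5, 0.3]
gripper_width: 0.555
grasp_force: 0.0
```

```bash
python3 snap.py w10
python3 - <<'E'
from h import *
import pickle
go(.5203,-.2308,.12,3.9)
f=pickle.load(open("w10.pkl","rb"))
top=manip.grab_frame("top")["img"]
a=cv2.resize(f["img"][20:360,130:430],(520,590)); b=cv2.resize(top[190:285,90:160],None,fx=3.9,fy=3.9); c=np.zeros((590,800,3),np.uint8); c[:,:520]=a; c[:b.shape[0],525:525+b.shape[1]]=b[:590]; cv2.imwrite("pics/chk.png",c)
E
```

```text
14.25 [0.4904 0.3796 0.1168] -0.5 [ 0.54  0.12  1.71 -0.    1.31  2.12] 0.5485302059836618
shift [ 3.52 61.01 -0.31] turn [ 0.01  0.01 -4.4 ] t 14.25 pos [0.4904 0.3796 0.1168] phi -0.5
```

View pics/chk.png

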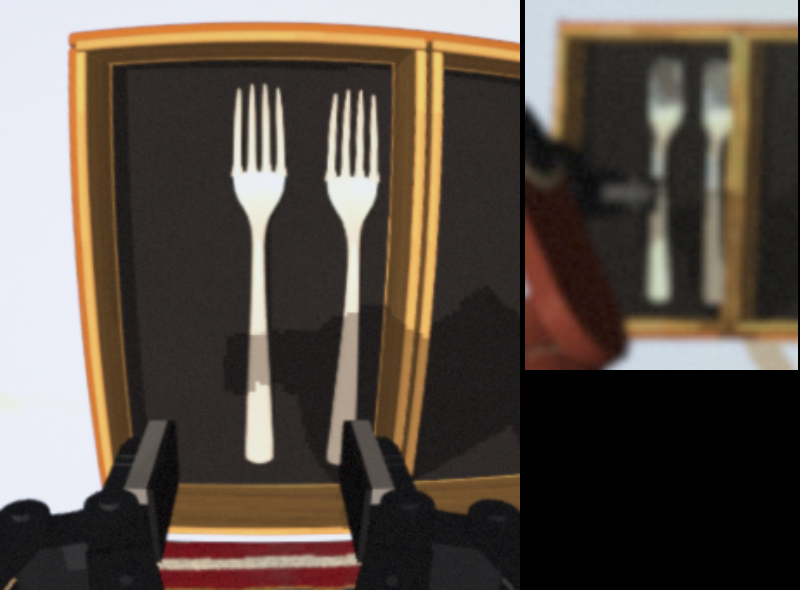

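chk shows the fork placed flat at (258,270), beside fork_in at (350,270), tines far. Next is the near-tined fork.

Emit:
move_arm --pt "0.2 2.0 0 0 0 0 0.1" --pt "0.22 3.9 0 0 0 0 0.1" --pt "0.22 3.9 0 0 0 0 0.1" --pt "0.22 3.9 0 0 0 0 0.1" --pt "0.22 3.9 0 0 0 0 0.1" --pt "0.22 3.9 0 0 0 0 0.1" --pt "0.22 3.9 0 0 0 0 0.1" --pt "0.22 3.9 0 0 0 0 0.1" --pt "0.22 3.9 0 0 0 0 0.1" --pt "0.22 3.9 0 0 0 0 0.1" --pt "0.22 3.9 0 0 0 0 0.1" --pt "0.22 3.9 0 0 0 0 0.1" --pt "0.22 3.9 0 0 0 0 0.1" --pt "0.22 3.9 1 0 0 0 0.1" --pt "0.22 3.9 2 0 0 0 0.1" --pt "0.22 3.9 2 0 0 0 0.1" --pt "0 0.5 1 0 0 -4.4 0.1" --pt "0 0 0 0 0 0 0.1" --pt "0 0 0 0 0 0 0.1" --pt "0 0 0 0 0 0 0.1"

```text
time: 15.97
tool_pos: [0.5197, -0.2254, 0.0583]
tool_rot: [-0.001, 0.999, 0.034, -0.001]
contact_force: [0.7, -0.4, -0.4]
gripper_width: 0.545
grasp_force: 0.0
```

```bash
python3 -c "
from h import *
go(.5203,-.2308,-.0078,3.9)"
```

```text
shift [0.03 0.55 6.61] turn [-0.07  0.07 -0.04] t 15.97 pos [ 0.5197 -0.2254  0.0583] phi 3.87
```

Emit:
move_arm --pt "0 0.5 1.5 0 0 0 0.1" --pt "0 0 2 0 0 0 0.1" --pt "0 0 1.5 0 0 0 0.1" --pt "0 0 0.8 0 0 0 0.1" --pt "0 0 0 0 0 0 0.1" --pt "0 0 0 0 0 0 0.1" --pt "0 0 0 0 0 0 0.1"

```text
time: 16.55
tool_pos: [0.5216, -0.2316, 0.0024]
tool_rot: [0.001, 0.999, 0.034, 0.001]
contact_force: [-0.3, -0.6, 0.4]
gripper_width: 0.552
grasp_force: 0.0
```

```bash
python3 -c "
from h import *
go(.5203,-.2308,-.0078,3.9)"
```

```text
shift [-0.12 -0.09  1.02] turn [ 0.08 -0.11  0.04] t 16.55 pos [ 0.5216 -0.2316  0.0024] phi 3.94
```

Emit:
move_arm --pt "0 0 0.4 0 0 0 0.1" --pt "0 0 0.3 0 0 0 0.1" --pt "0 0 0.1 0 0 0 0.1" --pt "0 0 0 0 0 0 0.1" --pt "0 0 0 0 0 0 0.1"

```text
time: 16.97
tool_pos: [0.5204, -0.2316, -0.0071]
tool_rot: [-0.0, 0.999, 0.034, -0.0]
contact_force: [-0.9, -0.4, 0.0]
gripper_width: 0.555
grasp_force: 0.0
```

Emit:
move_arm --pt "0 0 0.05 0 0 0 0.1" --pt "0 0 0 0 0 0 -0.2" --pt "0 0 0 0 0 0 -0.5" --pt "0 0 0 0 0 0 -1" --pt "0 0 0 0 0 0 -1" --pt "0 0 0 0 0 0 -1" --pt "0 0 0 0 0 0 -1"

```text
time: 17.55
tool_pos: [0.5206, -0.2316, -0.0074]
tool_rot: [0.0, 0.999, 0.034, 0.0]
contact_force: [-0.5, -0.3, 1.8]
gripper_width: 0.189
grasp_force: 50.1
```

Emit:
move_arm --pt "0 0 -0.5 0 0 0 -1" --pt "0 0 -1 0 0 0 -1" --pt "0 0 -2.5 0 0 0 -1" --pt "0 0 -4 0 0 0 -1" --pt "0 0 -4 0 0 0 -1" --pt "0 0 -1 0 0 0 -1" --pt "0 0 0 0 0 0 -1" --pt "0 0 0 0 0 0 -1"

```text
time: 18.22
tool_pos: [0.5208, -0.2317, 0.1233]
tool_rot: [0.0, 0.999, 0.034, 0.001]
contact_force: [-0.3, -0.3, -1.7]
gripper_width: 0.193
grasp_force: 49.8
```

```bash
python3 -c "
from h import *
go(.490,.419,.12,3.9)"
```

```text
shift [  1.36 -65.13   0.27] turn [ 0.06 -0.09  0.  ] t 18.22 pos [ 0.5208 -0.2317  0.1233] phi 3.9
```

Emit:
move_arm --pt "0.08 -2 0 0 0 0 -1" --pt "0.08 -4.1 0 0 0 0 -1" --pt "0.08 -4.1 0 0 0 0 -1" --pt "0.08 -4.1 0 0 0 0 -1" --pt "0.08 -4.1 0 0 0 0 -1" --pt "0.08 -4.1 0 0 0 0 -1" --pt "0.08 -4.1 0 0 0 0 -1" --pt "0.08 -4.1 0 0 0 0 -1" --pt "0.08 -4.1 0 0 0 0 -1" --pt "0.08 -4.1 0 0 0 0 -1" --pt "0.08 -4.1 0 0 0 0 -1" --pt "0.08 -4.1 0 0 0 0 -1" --pt "0.08 -4.1 0 0 0 0 -1" --pt "0.08 -4.1 0 0 0 0 -1" --pt "0.08 -4.1 0 0 0 0 -1" --pt "0.08 -4.1 0 0 0 0 -1" --pt "0.08 -1.6 0 0 0 0 -1" --pt "0 0 0 0 0 -7 -1" --pt "0 0 0 0 0 -7 -1" --pt "0 0 0 0 0 -7 -1"

```text
time: 19.88
tool_pos: [0.4876, 0.4184, 0.1184]
tool_rot: [0.001, 0.976, 0.219, -0.003]
contact_force: [-0.3, 0.7, -0.1]
gripper_width: 0.191
grasp_force: 49.9
```

Emit:
move_arm --pt "0 0 0 0 0 -7 -1" --pt "0 0 0 0 0 -7 -1" --pt "0 0 0 0 0 -7 -1" --pt "0 0 0 0 0 -7 -1" --pt "0 0 0 0 0 -7 -1" --pt "0 0 0 0 0 -7 -1" --pt "0 0 0 0 0 -7 -1" --pt "0 0 0 0 0 -7 -1" --pt "0 0 0 0 0 -7 -1" --pt "0 0 0 0 0 -7 -1" --pt "0 0 0 0 0 -7 -1" --pt "0 0 0 0 0 -7 -1" --pt "0 0 0 0 0 -7 -1" --pt "0 0 0 0 0 -7 -1" --pt "0 0 0 0 0 -7 -1" --pt "0 0 0 0 0 -7 -1" --pt "0 0 0 0 0 -7 -1" --pt "0 0 0 0 0 -7 -1" --pt "0 0 0 0 0 -7 -1" --pt "0 0 0 0 0 -7 -1"

```text
time: 21.55
tool_pos: [0.4879, 0.4176, 0.1186]
tool_rot: [-0.002, 0.128, 0.992, -0.002]
contact_force: [-0.2, -0.0, -1.5]
gripper_width: 0.192
grasp_force: 49.9
```

Emit:
move_arm --pt "0 0 0 0 0 -7 -1" --pt "0 0 0 0 0 -7 -1" --pt "0 0 0 0 0 0 -1" --pt "0 0 0 0 0 0 -1" --pt "0 0 0 0 0 0 -1" --pt "0 0 0 0 0 0 -1"

```text
time: 22.05
tool_pos: [0.4892, 0.4185, 0.1214]
tool_rot: [-0.001, 0.01, 1.0, -0.0]
contact_force: [-0.3, 0.4, -0.1]
gripper_width: 0.191
grasp_force: 49.9
```

```bash
python3 snap.py w11
python3 - <<'E'
from h import *; import pickle
go(.490,.419,.01,179.5)
f=pickle.load(open("w11.pkl","rb"))
s,p,R,ph=pose()
# steel components near: fork_in, fork1, held
g=f["img"].astype(int); m=((g.min(2)>110)&(g[:,:,2]-g[:,:,0]<75)).astype(np.uint8)*255
for c in cv2.findContours(m,cv2.RETR_EXTERNAL,cv2.CHAIN_APPROX_NONE)[0]:
    x,y,w,h=cv2.boundingRect(c)
    if cv2.contourArea(c)>300: print((x,y,w,h),plane(f,(x+w/2,y+5),.02,True)[:2].round(3),plane(f,(x+w/2,y+h-5),.02,True)[:2].round(3))
E
```

```text
22.1 [0.4894 0.4187 0.1218] 178.83 [ 0.59  0.17  1.65  0.    1.32 -0.96] 0.19360420929285366
shift [-0.07  0.04 11.18] turn [-0.03 -0.05 -0.67] t 22.1 pos [0.4894 0.4187 0.1218] phi 178.83
(0, 321, 119, 71) [0.638 0.143] [0.767 0.08 ]
(46, 131, 43, 174) [0.416 0.224] [0.596 0.174]
(172, 115, 38, 199) [0.414 0.348] [0.594 0.328]
(223, 114, 24, 173) [0.416 0.384] [0.562 0.375]
(254, 105, 51, 266) [0.41 0.42] [0.673 0.414]
(0, 22, 560, 358) [0.342 0.421] [0.688 0.415]
(208, 0, 152, 29) [0.323 0.425] [0.34  0.425]
```

Emit:
move_arm --pt "0 0 2.5 0 0 -0.7 -1" --pt "0 0 4 0 0 0 -1" --pt "0 0 2.5 0 0 0 -1" --pt "0 0 1.2 0 0 0 -1" --pt "0 0 0.8 0 0 0 -1" --pt "0 0 0.4 0 0 0 -1" --pt "0 0 0 0 0 0 -1" --pt "0 0 0 0 0 0 -1" --pt "0 0 0 0 0 0 -1"

```text
time: 22.85
tool_pos: [0.4911, 0.4198, 0.0107]
tool_rot: [0.002, 0.004, 1.0, 0.001]
contact_force: [0.2, 0.1, -0.3]
gripper_width: 0.194
grasp_force: 49.9
```

Emit:
move_arm --pt "0 0 0.2 0 0 0 -1" --pt "0 0 0 0 0 0 -1" --pt "0 0 0 0 0 0 -1"

```text
time: 23.1
tool_pos: [0.4899, 0.419, 0.0069]
tool_rot: [0.0, 0.003, 1.0, 0.0]
contact_force: [0.5, 0.5, -0.8]
gripper_width: 0.194
grasp_force: 49.9
```

Emit:
move_arm --pt "0 0 0.3 0 0 0 -1" --pt "0 0 0.15 0 0 0 -1" --pt "0 0 0 0 0 0 -1" --pt "0 0 0 0 0 0 -1"

```text
time: 23.43
tool_pos: [0.4895, 0.4187, 0.0015]
tool_rot: [-0.0, 0.003, 1.0, -0.0]
contact_force: [0.0, -0.5, -0.4]
gripper_width: 0.192
grasp_force: 49.9
```

Emit:
move_arm --pt "0 0 0.15 0 0 0 -1" --pt "0 0 0 0 0 0 -1"

```text
time: 23.6
tool_pos: [0.4896, 0.4188, 0.0001]
tool_rot: [-0.0, 0.003, 1.0, -0.0]
contact_force: [0.4, -0.4, 0.1]
gripper_width: 0.189
grasp_force: 49.9
```

Emit:
move_arm --pt "0 0 0.15 0 0 0 -1" --pt "0 0 0 0 0 0 -1"

```text
time: 23.77
tool_pos: [0.4899, 0.419, -0.0004]
tool_rot: [0.0, 0.003, 1.0, -0.0]
contact_force: [-1.8, -0.6, 3.6]
gripper_width: 0.189
grasp_force: 51.3
```

Emit:
move_arm --pt "0 0 0 0 0 0 -0.43" --pt "0 0 0 0 0 0 -0.43" --pt "0 0 0 0 0 0 -0.43" --pt "0 0 -0.3 0 0 0 -0.43" --pt "0 0 -0.7 0 0 0 -0.43" --pt "0 0 -2 0 0 0 -0.43" --pt "0 0 -3 0 0 0 -0.43" --pt "0 0 -4 0 0 0 -0.3" --pt "0 0 -2 0 0 0 -0.1" --pt "0 0 0 0 0 0 0.1" --pt "0 0 0 0 0 0 0.1" --pt "0 0 0 0 0 0 0.1"

```text
time: 24.77
tool_pos: [0.4893, 0.4186, 0.1185]
tool_rot: [-0.0, 0.003, 1.0, -0.0]
contact_force: [0.2, -0.8, -0.8]
gripper_width: 0.55
grasp_force: 0.0
```

```bash
python3 snap.py w12
python3 - <<'E'
from h import *; import pickle
go(.5206,-.1435,.05,182.4)
f=pickle.load(open("w12.pkl","rb"))
g=f["img"].astype(int); m=((g.min(2)>110)&(g[:,:,2]-g[:,:,0]<75)).astype(np.uint8)*255
for c in cv2.findContours(m,cv2.RETR_EXTERNAL,cv2.CHAIN_APPROX_NONE)[0]:
    x,y,w,h=cv2.boundingRect(c)
    if cv2.contourArea(c)>300: print((x,y,w,h),plane(f,(x+w/2,y+5),.02,True)[:2].round(3),plane(f,(x+w/2,y+h-5),.02,True)[:2].round(3))
E
```

```text
24.8167 [0.4888 0.4182 0.1174] 179.6 [ 0.59  0.17  1.65 -0.    1.32 -0.97] 0.5500706021578178
shift [ -3.58 -56.14   6.82] turn [-0.08 -0.13 -2.8 ] t 24.82 pos [0.4888 0.4182 0.1174] phi 179.6
(395, 404, 35, 16) [0.777 0.598] [0.793 0.602]
(373, 361, 41, 43) [0.681 0.549] [0.747 0.563]
(149, 361, 37, 47) [0.68  0.288] [0.754 0.272]
(0, 319, 101, 71) [0.639 0.133] [0.77  0.068]
(223, 318, 116, 53) [0.609 0.419] [0.67  0.419]
(45, 128, 41, 176) [0.416 0.223] [0.596 0.175]
(224, 113, 29, 206) [0.415 0.386] [0.598 0.378]
(172, 113, 33, 190) [0.414 0.346] [0.581 0.33 ]
(265, 106, 28, 210) [0.41  0.418] [0.594 0.417]
(0, 19, 560, 358) [0.34  0.419] [0.68  0.418]
(209, 0, 153, 28) [0.324 0.424] [0.34  0.424]
```

Emit:
move_arm --pt "-0.24 -2 0 0 0 0 0.1" --pt "-0.24 -3.9 0 0 0 0 0.1" --pt "-0.24 -3.9 0 0 0 0 0.1" --pt "-0.24 -3.9 0 0 0 0 0.1" --pt "-0.24 -3.9 0 0 0 0 0.1" --pt "-0.24 -3.9 0 0 0 0 0.1" --pt "-0.24 -3.9 0 0 0 0 0.1" --pt "-0.24 -3.9 0 0 0 0 0.1" --pt "-0.24 -3.9 0 0 0 0 0.1" --pt "-0.24 -3.9 0 0 0 0 0.1" --pt "-0.24 -3.9 0 0 0 0 0.1" --pt "-0.24 -3.9 0 0 0 0 0.1" --pt "-0.24 -3.9 1 0 0 0 0.1" --pt "-0.24 -3.9 2 0 0 0 0.1" --pt "-0.24 -3.4 2 0 0 0 0.1" --pt "0 0 1 0 0 -2.8 0.1" --pt "0 0 0 0 0 0 0.1" --pt "0 0 0 0 0 0 0.1" --pt "0 0 0 0 0 0 0.1" --pt "0 0 0 0 0 0 0.1"

```text
time: 26.48
tool_pos: [0.5222, -0.1396, 0.0606]
tool_rot: [0.0, -0.021, 1.0, -0.0]
contact_force: [0.7, 0.1, -0.5]
gripper_width: 0.551
grasp_force: 0.0
```

```bash
python3 -c "
from h import *
go(.5206,-.1435,.003,182.4)"
```

```text
shift [ 0.18 -0.38  5.76] turn [-0.02  0.05  0.06] t 26.48 pos [ 0.5222 -0.1396  0.0606] phi -177.54
```

Emit:
move_arm --pt "0.15 -0.38 1.5 0 0 0 0.1" --pt "0 0 2.2 0 0 0 0.1" --pt "0 0 1.2 0 0 0 0.1" --pt "0 0 0.8 0 0 0 0.1" --pt "0 0 0 0 0 0 0.1" --pt "0 0 0 0 0 0 0.1" --pt "0 0 0 0 0 0 0.1" --pt "0 0 0 0 0 0 0.1"

```text
time: 27.15
tool_pos: [0.5214, -0.1446, 0.0042]
tool_rot: [0.001, -0.021, 1.0, -0.0]
contact_force: [-0.6, 0.5, 0.4]
gripper_width: 0.549
grasp_force: 0.0
```

```bash
python3 -c "
from h import *
go(.5206,-.1435,-.0078,182.4)"
```

```text
shift [0.08 0.11 1.2 ] turn [-0.05  0.11  0.01] t 27.15 pos [ 0.5214 -0.1446  0.0042] phi -177.59
```

Emit:
move_arm --pt "0 0.1 0.5 0 0 0 0.1" --pt "0 0 0.4 0 0 0 0.1" --pt "0 0 0.15 0 0 0 0.1" --pt "0 0 0 0 0 0 0.1" --pt "0 0 0 0 0 0 0.1"

```text
time: 27.57
tool_pos: [0.5201, -0.1432, -0.0079]
tool_rot: [-0.0, -0.021, 1.0, 0.0]
contact_force: [0.9, -1.4, 0.6]
gripper_width: 0.55
grasp_force: 0.0
```

Emit:
move_arm --pt "0 0 0 0 0 0 -0.1" --pt "0 0 0 0 0 0 -0.3" --pt "0 0 0 0 0 0 -1" --pt "0 0 0 0 0 0 -1" --pt "0 0 0 0 0 0 -1" --pt "0 0 0 0 0 0 -1" --pt "0 0 0 0 0 0 -1"

```text
time: 28.15
tool_pos: [0.5207, -0.1435, -0.007]
tool_rot: [0.0, -0.021, 1.0, -0.0]
contact_force: [-1.9, 0.2, 6.5]
gripper_width: 0.266
grasp_force: 58.7
```

Emit:
move_arm --pt "0 0 -0.5 0 0 0 -1" --pt "0 0 -1 0 0 0 -1" --pt "0 0 -2.5 0 0 0 -1" --pt "0 0 -4 0 0 0 -1" --pt "0 0 -2 0 0 0 -1" --pt "0 0 -1 0 0 0 -1" --pt "0 0 0 0 0 0 -1" --pt "0 0 0 0 0 0 -1"

```text
time: 28.82
tool_pos: [0.52, -0.1431, 0.102]
tool_rot: [-0.0, -0.021, 1.0, 0.0]
contact_force: [-1.2, 0.2, -1.1]
gripper_width: 0.264
grasp_force: 58.8
```

```bash
python3 -c "
from h import *
go(.490,.234,.05,179.5)"
```

```text
shift [ 1.42 37.8   5.21] turn [ 0.01 -0.02  2.9 ] t 28.82 pos [ 0.52   -0.1431  0.102 ] phi -177.6
```

Emit:
move_arm --pt "0.14 1.9 0 0 0 0 -1" --pt "0.14 4 0 0 0 0 -1" --pt "0.14 4 0 0 0 0 -1" --pt "0.14 4 0 0 0 0 -1" --pt "0.14 4 0 0 0 0 -1" --pt "0.14 4 0 0 0 0 -1" --pt "0.14 4 0 0 0 0 -1" --pt "0.14 4 0 0 0 0 -1" --pt "0.14 4 0 0 0 0 -1" --pt "0.14 4 0 0 0 2.9 -1" --pt "0 0 1 0 0 0 -1" --pt "0 0 1 0 0 0 -1" --pt "0 0 0 0 0 0 -1" --pt "0 0 0 0 0 0 -1" --pt "0 0 0 0 0 0 -1" --pt "0 0 0 0 0 0 -1"

```text
time: 30.15
tool_pos: [0.4909, 0.2337, 0.0825]
tool_rot: [0.0, 0.005, 1.0, -0.0]
contact_force: [0.2, -0.3, -0.2]
gripper_width: 0.27
grasp_force: 58.9
```

```bash
python3 snap.py w13
python3 - <<'E'
from h import *; import pickle
go(.490,.2345,.01,179.5)
f=pickle.load(open("w13.pkl","rb"))
g=f["img"].astype(int); m=((g.min(2)>110)&(g[:,:,2]-g[:,:,0]<75)).astype(np.uint8)*255
for c in cv2.findContours(m,cv2.RETR_EXTERNAL,cv2.CHAIN_APPROX_NONE)[0]:
    x,y,w,h=cv2.boundingRect(c)
    if cv2.contourArea(c)>300: 
        print((x,y,w,h))
        for r in(y+20,y+h//2,y+h-20):
            q=c[:,0][abs(c[:,0,1]-r)<2][:,0]
            if len(q): print("   ",plane(f,(q.mean(),r),.02,True)[:2].round(3),np.ptp(q))
E
```

```text
30.2 [0.4911 0.2338 0.0828] 179.4 [ 0.31 -0.02  1.92 -0.    1.24 -1.25] 0.2654169237477584
shift [0.11 0.06 7.28] turn [ 0.01  0.04 -0.1 ] t 30.2 pos [0.4911 0.2338 0.0828] phi 179.4
(158, 377, 41, 32)
    [0.693 0.116] 16
    [0.685 0.123] 18
    [0.677 0.129] 18
(0, 348, 67, 72)
    [ 0.697 -0.104] 55
    [ 0.729 -0.107] 57
    [ 0.778 -0.145] 55
(0, 253, 38, 63)
    [ 0.548 -0.052] 7
    [ 0.561 -0.047] 8
    [ 0.575 -0.041] 8
(471, 176, 89, 244)
    [0.469 0.496] 3
    [0.585 0.52 ] 32
    [0.783 0.601] 50
(427, 120, 50, 212)
    [0.426 0.377] 13
    [0.496 0.384] 7
    [0.58  0.376] 20
(461, 119, 52, 205)
    [0.423 0.416] 12
    [0.493 0.423] 6
    [0.576 0.413] 17
(256, 114, 48, 257)
    [0.427 0.233] 32
    [0.506 0.232] 19
    [0.615 0.232] 16
(396, 112, 34, 205)
    [0.423 0.337] 11
    [0.485 0.339] 9
    [0.56  0.337] 15
(219, 109, 20, 166)
    [0.423 0.2  ] 18
    [0.467 0.197] 13
    [0.517 0.195] 7
(0, 0, 560, 121)
    [0.348 0.259] 285
    [0.377 0.24 ] 529
    [0.405 0.235] 559
```

Emit:
move_arm --pt "0.1 0.25 1.5 0 0 0 -1" --pt "0 0 2.8 0 0 0 -1" --pt "0 0 1.5 0 0 0 -1" --pt "0 0 1 0 0 0 -1" --pt "0 0 0.5 0 0 0 -1" --pt "0 0 0.3 0 0 0 -1" --pt "0 0 0 0 0 0 -1" --pt "0 0 0 0 0 0 -1"

```text
time: 30.87
tool_pos: [0.4904, 0.2376, 0.0076]
tool_rot: [0.001, 0.004, 1.0, 0.0]
contact_force: [0.0, -0.6, -0.3]
gripper_width: 0.266
grasp_force: 58.9
```

Emit:
move_arm --pt "0 0 0.25 0 0 0 -1" --pt "0 0 0.15 0 0 0 -1" --pt "0 0 0 0 0 0 -1" --pt "0 0 0 0 0 0 -1"

```text
time: 31.2
tool_pos: [0.4896, 0.2374, 0.0026]
tool_rot: [0.0, 0.004, 1.0, 0.0]
contact_force: [-0.0, 0.5, -1.2]
gripper_width: 0.267
grasp_force: 58.9
```

Emit:
move_arm --pt "0 0 0.2 0 0 0 -1" --pt "0 0 0 0 0 0 -1"

```text
time: 31.37
tool_pos: [0.4893, 0.2373, 0.0002]
tool_rot: [-0.0, 0.004, 1.0, -0.0]
contact_force: [1.1, 0.7, 0.4]
gripper_width: 0.267
grasp_force: 58.9
```

Emit:
move_arm --pt "0 0 0.15 0 0 0 -1" --pt "0 0 0 0 0 0 -1"

```text
time: 31.53
tool_pos: [0.4895, 0.2374, 0.0]
tool_rot: [-0.001, 0.004, 1.0, -0.0]
contact_force: [-3.5, -1.5, 7.6]
gripper_width: 0.266
grasp_force: 59.8
```

Emit:
move_arm --pt "0 0 -0.1 0 0 0 -0.3" --pt "0 0 0 0 0 0 -0.28" --pt "0 0 0 0 0 0 -0.28" --pt "0 0 -0.3 0 0 0 -0.28" --pt "0 0 -0.7 0 0 0 -0.28" --pt "0 0 -2 0 0 0 -0.28" --pt "0 0 -3 0 0 0 -0.28" --pt "0 0 -4 0 0 0 -0.3" --pt "0 0 -1 0 0 0 -0.1" --pt "0 0 0 0 0 0 0.1" --pt "0 0 0 0 0 0 0.1" --pt "0 0 0 0 0 0 0.1"

```text
time: 32.53
tool_pos: [0.4886, 0.237, 0.1086]
tool_rot: [-0.001, 0.004, 1.0, -0.0]
contact_force: [0.0, -0.4, 0.3]
gripper_width: 0.553
grasp_force: 0.0
```

```bash
cat > bl.py <<'E'
from h import *; import pickle,sys
f=pickle.load(open(sys.argv[1]+".pkl","rb")); z=float(sys.argv[2])
g=f["img"].astype(int); m=((g.min(2)>110)&(g[:,:,2]-g[:,:,0]<75)).astype(np.uint8)*255
for c in cv2.findContours(m,cv2.RETR_EXTERNAL,cv2.CHAIN_APPROX_NONE)[0]:
    x,y,w,h=cv2.boundingRect(c)
    if cv2.contourArea(c)>300 and h>w and .15<plane(f,(x+w/2,y+h/2),z,True)[1]<.45: 
        print((x,y,w,h),*[plane(f,(c[:,0][abs(c[:,0,1]-r)<2][:,0].mean(),r),z,True)[:2].round(3) for r in(y+2,y+20,y+h//2,y+h-20,y+h-3)])
E
python3 snap.py w14; python3 bl.py w14 .022; python3 -c "
from h import *
go(.5307,-.0607,.05,188.7)"
```

```text
32.5833 [0.4882 0.2369 0.108 ] 179.5 [ 0.31 -0.05  1.9   0.    1.29 -1.25] 0.5481696337561529
(414, 121, 43, 193) [0.413 0.376] [0.428 0.377] [0.494 0.382] [0.572 0.375] [0.594 0.384]
(447, 120, 46, 192) [0.408 0.414] [0.424 0.415] [0.494 0.421] [0.574 0.412] [0.595 0.413]
(379, 114, 33, 201) [0.41  0.334] [0.424 0.335] [0.491 0.338] [0.57  0.336] [0.59 0.34]
(260, 113, 42, 212) [0.412 0.237] [0.426 0.236] [0.494 0.236] [0.577 0.237] [0.597 0.238]
(221, 112, 34, 212) [0.411 0.2  ] [0.424 0.199] [0.493 0.196] [0.576 0.202] [0.596 0.195]
shift [ -4.53 -29.72   5.82] turn [-0.05 -0.19 -9.2 ] t 32.58 pos [0.4882 0.2369 0.108 ] phi 179.5
```

Emit:
move_arm --pt "-0.57 -3.2 0 0 0 0 0.1" --pt "-0.57 -3.8 0 0 0 0 0.1" --pt "-0.57 -3.8 0 0 0 0 0.1" --pt "-0.57 -3.8 0 0 0 0 0.1" --pt "-0.57 -3.8 0 0 0 0 0.1" --pt "-0.57 -3.8 0 0 0 0 0.1" --pt "-0.57 -3.8 1 0 0 0 0.1" --pt "-0.57 -3.8 1.5 0 0 0 0.1" --pt "0 0 2 0 0 -4.6 0.1" --pt "0 0 1 0 0 -4.6 0.1" --pt "0 0 0 0 0 0 0.1" --pt "0 0 0 0 0 0 0.1" --pt "0 0 0 0 0 0 0.1" --pt "0 0 0 0 0 0 0.1"

```text
time: 33.75
tool_pos: [0.5331, -0.0607, 0.0557]
tool_rot: [0.001, -0.076, 0.997, -0.0]
contact_force: [0.2, -0.3, -0.0]
gripper_width: 0.549
grasp_force: 0.0
```

```bash
python3 -c "
from h import *
go(.5307,-.0607,.003,188.7)"
```

```text
shift [0.24 0.04 5.27] turn [-0.03  0.06 -0.01] t 33.75 pos [ 0.5331 -0.0607  0.0557] phi -171.31
```

Emit:
move_arm --pt "0.2 0.05 1.5 0 0 0 0.1" --pt "0 0 2 0 0 0 0.1" --pt "0 0 1 0 0 0 0.1" --pt "0 0 0.7 0 0 0 0.1" --pt "0 0 0 0 0 0 0.1" --pt "0 0 0 0 0 0 0.1" --pt "0 0 0 0 0 0 0.1" --pt "0 0 0 0 0 0 0.1"

```text
time: 34.42
tool_pos: [0.5315, -0.0611, 0.0041]
tool_rot: [0.001, -0.076, 0.997, -0.0]
contact_force: [-0.7, -0.2, 0.6]
gripper_width: 0.548
grasp_force: 0.0
```

```bash
python3 -c "
from h import *
go(.5307,-.0607,-.0075,188.7)"
```

```text
shift [0.07 0.05 1.16] turn [-0.05  0.11  0.  ] t 34.42 pos [ 0.5315 -0.0611  0.0041] phi -171.3
```

Emit:
move_arm --pt "0 0.05 0.5 0 0 0 0.1" --pt "0 0 0.4 0 0 0 0.1" --pt "0 0 0.12 0 0 0 0.1" --pt "0 0 0 0 0 0 0.1" --pt "0 0 0 0 0 0 0.1"

```text
time: 34.83
tool_pos: [0.5302, -0.0603, -0.0075]
tool_rot: [-0.0, -0.076, 0.997, 0.0]
contact_force: [0.5, 0.2, 1.1]
gripper_width: 0.55
grasp_force: 0.0
```

Emit:
move_arm --pt "0 0 0 0 0 0 -0.1" --pt "0 0 0 0 0 0 -0.3" --pt "0 0 0 0 0 0 -1" --pt "0 0 0 0 0 0 -1" --pt "0 0 0 0 0 0 -1" --pt "0 0 0 0 0 0 -1" --pt "0 0 0 0 0 0 -1"

```text
time: 35.42
tool_pos: [0.5307, -0.0605, -0.0067]
tool_rot: [0.0, -0.076, 0.997, -0.0]
contact_force: [-1.8, 0.0, 5.5]
gripper_width: 0.269
grasp_force: 58.6
```

Emit:
move_arm --pt "0 0 -0.5 0 0 0 -1" --pt "0 0 -1 0 0 0 -1" --pt "0 0 -2.5 0 0 0 -1" --pt "0 0 -4 0 0 0 -1" --pt "0 0 -4 0 0 0 -1" --pt "0 0 -1 0 0 0 -1" --pt "0 0 0 0 0 0 -1" --pt "0 0 0 0 0 0 -1"

```text
time: 36.08
tool_pos: [0.5306, -0.0603, 0.1233]
tool_rot: [0.001, -0.076, 0.997, -0.0]
contact_force: [-0.3, -0.7, -0.8]
gripper_width: 0.265
grasp_force: 58.6
```

```bash
python3 -c "
from h import *
go(.490,.2755,.12,188.7)"
```

```text
shift [-1.07 33.81  0.31] turn [-0.03  0.08  0.01] t 36.08 pos [ 0.5306 -0.0603  0.1233] phi -171.29
```

Emit:
move_arm --pt "-0.12 2 0 0 0 0 -1" --pt "-0.12 4 0 0 0 0 -1" --pt "-0.12 4 0 0 0 0 -1" --pt "-0.12 4 0 0 0 0 -1" --pt "-0.12 4 0 0 0 0 -1" --pt "-0.12 4 0 0 0 0 -1" --pt "-0.12 4 0 0 0 0 -1" --pt "-0.12 4 0 0 0 0 -1" --pt "-0.12 3.8 0 0 0 0 -1" --pt "0 0 0 0 0 7 -1" --pt "0 0 0 0 0 7 -1" --pt "0 0 0 0 0 7 -1" --pt "0 0 0 0 0 7 -1" --pt "0 0 0 0 0 7 -1" --pt "0 0 0 0 0 7 -1" --pt "0 0 0 0 0 7 -1" --pt "0 0 0 0 0 7 -1" --pt "0 0 0 0 0 7 -1" --pt "0 0 0 0 0 7 -1" --pt "0 0 0 0 0 7 -1"

```text
time: 37.75
tool_pos: [0.4878, 0.2745, 0.119]
tool_rot: [-0.002, 0.564, 0.826, -0.003]
contact_force: [0.5, 0.5, -0.1]
gripper_width: 0.268
grasp_force: 58.7
```

Emit:
move_arm --pt "0 0 0 0 0 7 -1" --pt "0 0 0 0 0 7 -1" --pt "0 0 0 0 0 7 -1" --pt "0 0 0 0 0 7 -1" --pt "0 0 0 0 0 7 -1" --pt "0 0 0 0 0 7 -1" --pt "0 0 0 0 0 7 -1" --pt "0 0 0 0 0 7 -1" --pt "0 0 0 0 0 7 -1" --pt "0 0 0 0 0 7 -1" --pt "0 0 0 0 0 7 -1" --pt "0 0 0 0 0 7 -1" --pt "0 0 0 0 0 7 -1" --pt "0 0 0 0 0 7 -1" --pt "0 0 0 0 0 7 -1" --pt "0 0 0 0 0 7 -1" --pt "0 0 0 0 0 0 -1" --pt "0 0 0 0 0 0 -1" --pt "0 0 0 0 0 0 -1" --pt "0 0 0 0 0 0 -1"

```text
time: 39.42
tool_pos: [0.4894, 0.2752, 0.1218]
tool_rot: [0.0, 1.0, -0.002, -0.001]
contact_force: [0.0, 0.1, -0.2]
gripper_width: 0.271
grasp_force: 58.7
```

```bash
python3 snap.py w15; python3 bl.py w15 .022; python3 -c "
from h import *
go(.490,.2755,.01,-.5)"
```

```text
39.4667 [0.4896 0.2752 0.1221] -0.22 [ 0.38 -0.02  1.85  0.    1.31  1.95] 0.2667902708153146
(103, 83, 40, 199) [0.597 0.413] [0.581 0.413] [0.512 0.421] [0.433 0.416] [0.414 0.415]
(352, 77, 49, 205) [0.595 0.194] [0.58  0.194] [0.512 0.194] [0.435 0.2  ] [0.417 0.201]
(141, 73, 37, 208) [0.601 0.376] [0.586 0.377] [0.515 0.382] [0.436 0.378] [0.417 0.378]
(189, 70, 33, 214) [0.6   0.334] [0.585 0.334] [0.514 0.338] [0.434 0.335] [0.416 0.335]
(236, 44, 115, 327) [0.619 0.273] [0.604 0.273] [0.488 0.255] [0.328 0.275] [0.302 0.275]
shift [ 0.05 -0.03 11.21] turn [0.02 0.06 0.28] t 39.47 pos [0.4896 0.2752 0.1221] phi -0.22
```

Emit:
move_arm --pt "0 -0.05 2.5 0 0 0.3 -1" --pt "0 0 4 0 0 0 -1" --pt "0 0 2.5 0 0 0 -1" --pt "0 0 1.2 0 0 0 -1" --pt "0 0 0.7 0 0 0 -1" --pt "0 0 0.3 0 0 0 -1" --pt "0 0 0 0 0 0 -1" --pt "0 0 0 0 0 0 -1" --pt "0 0 0 0 0 0 -1" --pt "0 0 0 0 0 0 -1"

```text
time: 40.3
tool_pos: [0.4911, 0.2764, 0.0124]
tool_rot: [-0.001, 1.0, -0.005, 0.001]
contact_force: [0.5, -0.3, -0.5]
gripper_width: 0.269
grasp_force: 58.7
```

Emit:
move_arm --pt "0 0 0.3 0 0 0 -1" --pt "0 0 0.2 0 0 0 -1" --pt "0 0 0.1 0 0 0 -1" --pt "0 0 0 0 0 0 -1" --pt "0 0 0 0 0 0 -1"

```text
time: 40.72
tool_pos: [0.4897, 0.2758, 0.0045]
tool_rot: [0.0, 1.0, -0.005, -0.0]
contact_force: [0.1, 0.1, -0.4]
gripper_width: 0.269
grasp_force: 58.8
```

Emit:
move_arm --pt "0 0 0.15 0 0 0 -1" --pt "0 0 0 0 0 0 -1"

```text
time: 40.88
tool_pos: [0.4898, 0.2758, 0.003]
tool_rot: [0.0, 1.0, -0.005, -0.0]
contact_force: [0.1, 0.2, -0.8]
gripper_width: 0.264
grasp_force: 58.8
```

Emit:
move_arm --pt "0 0 0.2 0 0 0 -1" --pt "0 0 0 0 0 0 -1"

```text
time: 41.05
tool_pos: [0.4898, 0.2759, 0.0009]
tool_rot: [0.0, 1.0, -0.005, -0.0]
contact_force: [0.0, -0.8, -1.5]
gripper_width: 0.266
grasp_force: 58.8
```

Emit:
move_arm --pt "0 0 0.15 0 0 0 -1" --pt "0 0 0 0 0 0 -1"

```text
time: 41.22
tool_pos: [0.4901, 0.276, 0.0004]
tool_rot: [0.0, 1.0, -0.005, -0.0]
contact_force: [-1.9, -0.5, 3.7]
gripper_width: 0.263
grasp_force: 59.4
```

Emit:
move_arm --pt "0 0 0 0 0 0 -0.3" --pt "0 0 0 0 0 0 -0.3" --pt "0 0 0 0 0 0 -0.3" --pt "0 0 -0.3 0 0 0 -0.3" --pt "0 0 -0.7 0 0 0 -0.3" --pt "0 0 -2 0 0 0 -0.3" --pt "0 0 -3 0 0 0 -0.3" --pt "0 0 -4 0 0 0 -0.3" --pt "0 0 -2 0 0 0 -0.1" --pt "0 0 0 0 0 0 0.1" --pt "0 0 0 0 0 0 0.1" --pt "0 0 0 0 0 0 0.1"

```text
time: 42.22
tool_pos: [0.4894, 0.2757, 0.1191]
tool_rot: [0.0, 1.0, -0.005, -0.0]
contact_force: [-0.6, 0.9, -1.0]
gripper_width: 0.546
grasp_force: 0.0
```

```bash
python3 snap.py w16; python3 bl.py w16 .022; python3 -c "
from h import *
go(.4995,-.3143,.05,0)"
```

```text
42.2667 [0.4888 0.2754 0.1182] -0.6 [ 0.38 -0.02  1.85 -0.    1.31  1.96] 0.5494072325341594
(102, 84, 41, 201) [0.597 0.413] [0.581 0.413] [0.512 0.421] [0.432 0.416] [0.413 0.415]
(355, 76, 47, 207) [0.595 0.194] [0.58  0.194] [0.512 0.194] [0.435 0.2  ] [0.417 0.197]
(140, 74, 39, 209) [0.601 0.376] [0.586 0.376] [0.516 0.382] [0.436 0.378] [0.417 0.378]
(255, 71, 97, 215) [0.596 0.257] [0.582 0.255] [0.513 0.255] [0.433 0.257] [0.416 0.26 ]
(188, 71, 31, 201) [0.599 0.334] [0.585 0.334] [0.52  0.337] [0.448 0.335] [0.43  0.338]
shift [ 1.7  58.95  6.88] turn [ 0.06  0.14 -0.6 ] t 42.27 pos [0.4888 0.2754 0.1182] phi -0.6
```

View pics/w16.png

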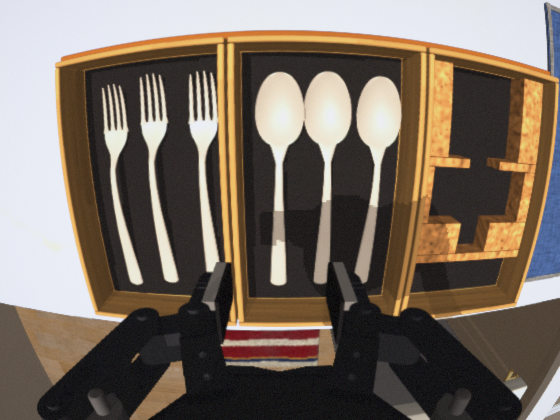

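w16 shows three forks at (125–210,180) and three spoons at (280–378,170), all lying flat with heads far. Now the peeler.

Emit:
move_arm --pt "0.11 2 0 0 0 0 0.1" --pt "0.11 4.05 0 0 0 0 0.1" --pt "0.11 4.05 0 0 0 0 0.1" --pt "0.11 4.05 0 0 0 0 0.1" --pt "0.11 4.05 0 0 0 0 0.1" --pt "0.11 4.05 0 0 0 0 0.1" --pt "0.11 4.05 0 0 0 0 0.1" --pt "0.11 4.05 0 0 0 0 0.1" --pt "0.11 4.05 0 0 0 0 0.1" --pt "0.11 4.05 0 0 0 0 0.1" --pt "0.11 4.05 0 0 0 0 0.1" --pt "0.11 4.05 0 0 0 0 0.1" --pt "0.11 4.05 0 0 0 0 0.1" --pt "0.11 4.05 0 0 0 0 0.1" --pt "0.11 4.05 0 0 0 0 0.1" --pt "0 0.2 2.5 0 0 -0.6 0.1" --pt "0 0 3 0 0 0 0.1" --pt "0 0 0 0 0 0 0.1" --pt "0 0 0 0 0 0 0.1" --pt "0 0 0 0 0 0 0.1"

```text
time: 43.93
tool_pos: [0.5001, -0.3127, 0.0645]
tool_rot: [-0.0, 1.0, 0.0, -0.0]
contact_force: [1.2, 0.7, 0.1]
gripper_width: 0.55
grasp_force: 0.0
```

```bash
python3 snap.py w17
python3 - <<'E'
from h import *; import pickle
f=pickle.load(open("w17.pkl","rb"))
b=(f["img"].max(2)<60).astype(np.uint8)*255
for r in(90,120,140,160,190,210,230,250,270):
    x=np.nonzero(b[r,200:360])[0]+200
    if len(x): print(r,x.min(),x.max(),plane(f,(x.min(),r),.013,True)[:2].round(4),plane(f,(x.max(),r),.013,True)[:2].round(4))
go(.4995,-.3143,.0035,0)
E
```

```text
43.9833 [ 0.5009 -0.3132  0.0658] 0.05 [-0.68  0.11  1.82 -0.    1.21  0.89] 0.5507597210235642
160 267 293 [ 0.5461 -0.3056] [ 0.5461 -0.3225]
190 268 292 [ 0.5259 -0.3061] [ 0.5259 -0.3221]
210 268 292 [ 0.5118 -0.306 ] [ 0.5118 -0.3223]
230 267 292 [ 0.4972 -0.3051] [ 0.4972 -0.3225]
250 267 291 [ 0.4818 -0.3049] [ 0.4818 -0.322 ]
270 224 334 [ 0.465  -0.2728] [ 0.4651 -0.3542]
shift [-0.15  0.11  6.23] turn [ 0.05 -0.06  0.05] t 43.98 pos [ 0.5009 -0.3132  0.0658] phi 0.05
```

Emit:
move_arm --pt "-0.12 0.06 2 0 0 0 0.1" --pt "0 0 2.5 0 0 0 0.1" --pt "0 0 1.2 0 0 0 0.1" --pt "0 0 0.5 0 0 0 0.1" --pt "0 0 0 0 0 0 0.1" --pt "0 0 0 0 0 0 0.1" --pt "0 0 0 0 0 0 0.1" --pt "0 0 0 0 0 0 0.1"

```text
time: 44.65
tool_pos: [0.5001, -0.3146, 0.0044]
tool_rot: [0.001, 1.0, 0.0, 0.001]
contact_force: [-0.5, 0.3, 0.7]
gripper_width: 0.551
grasp_force: 0.0
```

Emit:
move_arm --pt "0 0 0.4 0 0 0 0.1" --pt "0 0 0.4 0 0 0 0.1" --pt "0 0 0.1 0 0 0 0.1" --pt "0 0 0 0 0 0 0.1" --pt "0 0 0 0 0 0 0.1"

```text
time: 45.07
tool_pos: [0.4989, -0.3137, -0.0066]
tool_rot: [-0.0, 1.0, 0.0, -0.0]
contact_force: [0.7, -0.3, 0.5]
gripper_width: 0.549
grasp_force: 0.0
```

Emit:
move_arm --pt "0 0 0 0 0 0 -0.2" --pt "0 0 0 0 0 0 -0.5" --pt "0 0 0 0 0 0 -1" --pt "0 0 0 0 0 0 -1" --pt "0 0 0 0 0 0 -1" --pt "0 0 0 0 0 0 -1" --pt "0 0 0 0 0 0 -1"

```text
time: 45.65
tool_pos: [0.4991, -0.314, -0.0061]
tool_rot: [0.0, 1.0, -0.0, 0.0]
contact_force: [-0.4, 0.0, 0.3]
gripper_width: 0.174
grasp_force: 58.5
```

Emit:
move_arm --pt "0 0 -0.5 0 0 0 -1" --pt "0 0 -1 0 0 0 -1" --pt "0 0 -2.5 0 0 0 -1" --pt "0 0 -4 0 0 0 -1" --pt "0 0 -2 0 0 0 -1" --pt "0 0 -1 0 0 0 -1" --pt "0 0 0 0 0 0 -1" --pt "0 0 0 0 0 0 -1"

```text
time: 46.32
tool_pos: [0.4989, -0.3137, 0.1036]
tool_rot: [0.0, 1.0, 0.0, 0.0]
contact_force: [0.3, -0.7, -1.8]
gripper_width: 0.173
grasp_force: 58.6
```

```bash
python3 -c "
from h import *
go(.503,.0945,.1,-.5)"
```

```text
shift [  0.41 -40.82   0.36] turn [ 0.  -0.   0.5] t 46.32 pos [ 0.4989 -0.3137  0.1036] phi 0.0
```

Emit:
move_arm --pt "0.04 -2 0 0 0 0 -1" --pt "0.04 -4 0 0 0 0 -1" --pt "0.04 -4 0 0 0 0 -1" --pt "0.04 -4 0 0 0 0 -1" --pt "0.04 -4 0 0 0 0 -1" --pt "0.04 -4 0 0 0 0 -1" --pt "0.04 -4 0 0 0 0 -1" --pt "0.04 -4 0 0 0 0 -1" --pt "0.04 -4 0 0 0 0 -1" --pt "0.04 -4 0 0 0 0 -1" --pt "0 -2.8 0 0 0 0.5 -1" --pt "0 0 0 0 0 0 -1" --pt "0 0 0 0 0 0 -1" --pt "0 0 0 0 0 0 -1" --pt "0 0 0 0 0 0 -1" --pt "0 0 0 0 0 0 -1"

```text
time: 47.65
tool_pos: [0.5028, 0.093, 0.1031]
tool_rot: [0.0, 1.0, -0.005, -0.001]
contact_force: [0.3, 0.3, -0.6]
gripper_width: 0.176
grasp_force: 58.8
```

```bash
python3 snap.py w18
python3 - <<'E'
from h import *; import pickle
go(.503,.0945,.025,-.5)
f=pickle.load(open("w18.pkl","rb")); g=f["img"]; h=cv2.cvtColor(g,cv2.COLOR_BGR2HSV)
# inner cork top edges: bright orange -> dark transitions either side, cork top z = floor(.012)+.022-.005.. try
cork=((h[:,:,0]>5)&(h[:,:,0]<25)&(h[:,:,1]>120)&(h[:,:,2]>110))
for r in range(40,300,15):
    x=np.nonzero(cork[r,150:420])[0]+150
    L=x[x<270]; Rr=x[x>290]
    if len(L) and len(Rr): print(r,L.max(),Rr.min(),[plane(f,(q,r),.027,True)[:2].round(4).tolist() for q in(L.max(),Rr.min())])
im=g.copy()
for X in((.503,.0945,.012),(.539,.0945,.012),(.6162,.0545,.012),(.6162,.1345,.012),(.6162-.168,.0775,.012),(.6162-.168,.1115,.012)): cv2.circle(im,tuple(int(v) for v in proj(f,X,True).round()),3,(0,0,255),1)
cv2.imwrite("pics/w18m.png",cv2.resize(im[0:330,100:460],None,fx=1.7,fy=1.7))
E
```

```text
47.7 [0.5029 0.093  0.1033] -0.61 [ 0.04 -0.12  1.98 -0.    1.29  1.62] 0.17899888645039144
shift [ 0.01 -0.15  7.83] turn [ 0.01  0.04 -0.11] t 47.7 pos [0.5029 0.093  0.1033] phi -0.61
55 231 334 [[0.622, 0.1249], [0.6216, 0.0521]]
70 209 345 [[0.6119, 0.1409], [0.6108, 0.0442]]
85 210 332 [[0.6009, 0.1404], [0.5994, 0.0536]]
100 211 333 [[0.5898, 0.14], [0.5886, 0.0528]]
115 213 331 [[0.5788, 0.1388], [0.5776, 0.0542]]
130 217 333 [[0.5677, 0.1363], [0.5667, 0.0526]]
145 218 331 [[0.5567, 0.136], [0.5557, 0.0539]]
160 219 331 [[0.5455, 0.1358], [0.5446, 0.0536]]
175 249 318 [[0.5337, 0.1139], [0.5333, 0.063]]
190 203 346 [[0.5229, 0.1495], [0.5218, 0.0414]]
205 204 345 [[0.511, 0.1497], [0.5099, 0.0416]]
220 206 345 [[0.4987, 0.1491], [0.4976, 0.0409]]
235 207 343 [[0.486, 0.1494], [0.485, 0.0417]]
250 252 299 [[0.473, 0.114], [0.4726, 0.0765]]
265 248 310 [[0.4594, 0.1178], [0.4589, 0.0673]]
280 232 326 [[0.445, 0.1321], [0.4442, 0.0534]]
295 204 348 [[0.4292, 0.1581], [0.4281, 0.033]]
```

View pics/w18m.png

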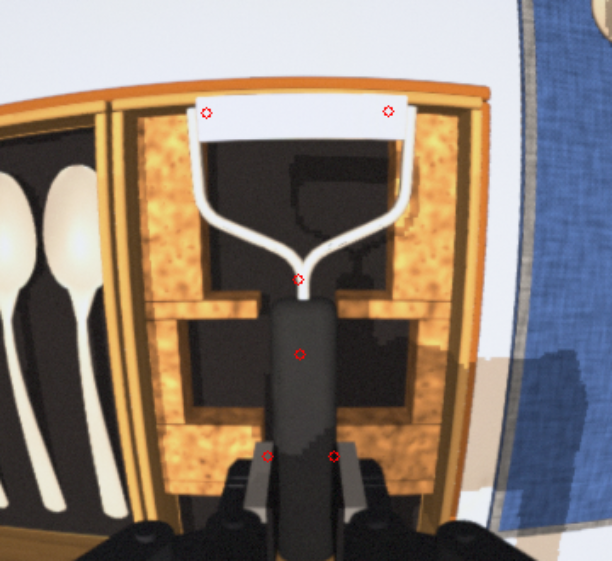

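The view shows the peeler at (300,330) over its recess, blade at (300,115) over the wide pocket, with margin on both sides. Lowering now.

Emit:
move_arm --pt "0 -0.18 1.5 0 0 0 -1" --pt "0 0 3 0 0 0 -1" --pt "0 0 2.2 0 0 0 -1" --pt "0 0 1.2 0 0 0 -1" --pt "0 0 0.8 0 0 0 -1" --pt "0 0 0.4 0 0 0 -1" --pt "0 0 0 0 0 0 -1" --pt "0 0 0 0 0 0 -1" --pt "0 0 0 0 0 0 -1" --pt "0 0 0 0 0 0 -1"

```text
time: 48.53
tool_pos: [0.5042, 0.096, 0.0141]
tool_rot: [-0.0, 1.0, -0.004, 0.001]
contact_force: [-0.2, 0.2, 0.2]
gripper_width: 0.175
grasp_force: 58.8
```

Emit:
move_arm --pt "0 0 0.3 0 0 0 -1" --pt "0 0 0.2 0 0 0 -1" --pt "0 0 0 0 0 0 -1" --pt "0 0 0 0 0 0 -1"

```text
time: 48.87
tool_pos: [0.5029, 0.096, 0.0075]
tool_rot: [0.0, 1.0, -0.004, -0.0]
contact_force: [0.0, 0.3, 0.4]
gripper_width: 0.172
grasp_force: 58.8
```

Emit:
move_arm --pt "0 0 0.2 0 0 0 -1" --pt "0 0 0 0 0 0 -1"

```text
time: 49.03
tool_pos: [0.5028, 0.0959, 0.0054]
tool_rot: [0.0, 1.0, -0.004, -0.0]
contact_force: [-0.7, -0.4, -1.0]
gripper_width: 0.175
grasp_force: 58.8
```

Emit:
move_arm --pt "0 0 0.2 0 0 0 -1" --pt "0 0 0.1 0 0 0 -1" --pt "0 0 0 0 0 0 -1"

```text
time: 49.28
tool_pos: [0.5028, 0.0959, 0.0024]
tool_rot: [0.0, 1.0, -0.004, -0.0]
contact_force: [0.1, -0.0, -0.6]
gripper_width: 0.172
grasp_force: 58.8
```

Emit:
move_arm --pt "0 0 0.15 0 0 0 -1" --pt "0 0 0 0 0 0 -1"

```text
time: 49.45
tool_pos: [0.5031, 0.0959, 0.0011]
tool_rot: [0.0, 1.0, -0.004, 0.0]
contact_force: [0.3, -0.1, 0.5]
gripper_width: 0.17
grasp_force: 58.8
```

Emit:
move_arm --pt "0 0 0.1 0 0 0 -1" --pt "0 0 0 0 0 0 -1"

```text
time: 49.62
tool_pos: [0.5032, 0.096, 0.0004]
tool_rot: [-0.0, 1.0, -0.004, 0.0]
contact_force: [-0.5, 0.7, 2.7]
gripper_width: 0.171
grasp_force: 59.0
```

Emit:
move_arm --pt "0 0 0 0 0 0 -0.38" --pt "0 0 0 0 0 0 -0.38" --pt "0 0 0 0 0 0 -0.38" --pt "0 0 -0.3 0 0 0 -0.38" --pt "0 0 -0.7 0 0 0 -0.38" --pt "0 0 -2 0 0 0 -0.38" --pt "0 0 -3 0 0 0 -0.38" --pt "0 0 -4 0 0 0 -0.3" --pt "0 0 -2 0 0 0 -0.1" --pt "0 0 0 0 0 0 0.1" --pt "0 0 0 0 0 0 0.1" --pt "0 0 0 0 0 0 0.1" --pt "0 0 0 0 0 0 0.1"

```text
time: 50.7
tool_pos: [0.5018, 0.0959, 0.1185]
tool_rot: [0.0, 1.0, -0.004, -0.002]
contact_force: [0.3, -0.3, -0.4]
gripper_width: 0.55
grasp_force: 0.0
```

```bash
python3 snap.py w19; python3 bl.py w19 .022
python3 - <<'E'
from h import *; import pickle
f=pickle.load(open("w19.pkl","rb")); g=f["img"].astype(int)
m=((g.min(2)>125)&(g[:,:,2]-g[:,:,0]<60)).astype(np.uint8)*255
for c in cv2.findContours(m,cv2.RETR_EXTERNAL,cv2.CHAIN_APPROX_NONE)[0]:
    p=c[:,0].astype(float); q=plane(f,p.mean(0),.018,True)
    if cv2.contourArea(c)>80 and .0<q[1]<.16 and .4<q[0]<.64:
        P=np.array([plane(f,u,.019,True)[:2] for u in p]); print("blade?",cv2.boundingRect(c),P.min(0).round(4),P.max(0).round(4))
print(manip.state()["contact_force"],manip.state()["grasp_force"])
E
```

```text
50.75 [0.5017 0.0959 0.1183] -0.5 [ 0.04 -0.14  1.97  0.    1.32  1.62] 0.5499931684057116
(0, 115, 42, 167) [0.6   0.373] [0.582 0.373] [0.515 0.385] [0.439 0.375] [0.418 0.372]
(62, 99, 85, 193) [0.596 0.236] [0.583 0.254] [0.514 0.258] [0.436 0.253] [0.416 0.25 ]
(136, 95, 46, 200) [0.595 0.193] [0.58  0.196] [0.513 0.198] [0.435 0.196] [0.416 0.197]
blade? (241, 75, 75, 68) [0.554  0.0663] [0.6074 0.1239]
blade? (0, 0, 560, 393) [ 0.1842 -0.3563] [0.7119 0.3809]
[ 0.11461181 -0.81102713 -0.01420938] 0.0
```

The blade measures x 0.554–0.607 and y 0.066–0.124: 58 mm wide at floor height and centred in the pocket. The peeler is seated and the arm is clear, so I'll hand it in.

```bash
python3 -c "
from plant import manip
print(manip.job_done())"
```

```text
the job is handed in; nothing more can be done
None
```

Job handed in at about 51 s of the 144 s limit: both forks and both spoons lie flat in their bins, heads matching the ones already there, and the peeler is in its recess with the blade in the wide pocket; I confirmed the peeler's seating by measurement only, and the verdict isn't shown.

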